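# Put the source pots away in the key-locked store

## Task

Put the shielded source pots away: take the long T-key from its stand, lower it down the lock shaft of the store onto the square stem and turn it anticlockwise to its stop, which draws the shutter back; set every pot that stands on the bench upright in the open bay. Then turn the stem clockwise with the key to its other stop, so that the shutter is fully shut over the pots, and stand the key back upright in its stand. Leave the other things on the bench where they are.

Things in the scene. Friction and masses are not known exactly. Their poses are not given: they have to be found in the camera images.
- store: Fixed low grey steel store, 190 x 262 x 66 mm, with a round aluminium lock tower 125 mm high and 66 mm across at its mouth, centred at store x 0.035, y 0.098. Origin: centre of the underside; z up. An open-topped bay fills the -x side (x -0.099 to -0.015, y -0.115 to 0.050); its outer walls are 6 mm thick and 66 mm high. Behind it (x -0.009 to 0.079) is the roofed shutter housing, 66 mm high.
- shutter (a joint): Travel of the steel shutter plate (4 mm thick, its underside 54 mm above the bench) along the store's +x, m: 0 = bay fully covered, 0.088 = fully drawn back into the housing. Moved by the stem, 0.0733 m per rad.
- bay_floor (a point): Centre of the bay's inner floor, 8 mm above the bench; axes parallel to the store's. The bay is 84 mm (x) by 165 mm (y) inside, enough for three pots in a row along y at about 52 mm spacing.
- shaft_mouth (a point): Centre of the lock shaft's mouth, at the top of the tower, 125 mm above the bench. The shaft is a round vertical bore of 48 mm diameter, closed by the base plate 8 mm above the bench.
- stem_top (a point): Top of the brass stem on the axis of the shaft, 46 mm above the bench (79 mm below the mouth). The stem is 16 x 16 mm square from 12 to 36 mm above the bench, with a conical point above that. Its x axis is square to a flat of the stem and turns with it; z up.
- stem (a joint): Turning angle of the stem, rad, seen from above anticlockwise positive: 0 = locked stop (shutter fully shut), 1.2 = unlocked stop (shutter fully open, drawn back 88 mm). Both stops are firm. The stem drives the shutter and stays where it is left; it takes about 0.1 N m to turn.
- key: Steel T-key, 167 mm long, 250 g. Origin: centre of its socket's lower end; z up, x along the T-bar. Socket 27 mm square outside, 19 mm inside, 30 mm deep, flats along x and y; fits the stem four ways, 0.2 rad play each way. T-bar 90 (x) x 14 (y) x 22 mm, centred 156 mm above the origin: grip it across the 14 mm. Guide collar 36 mm across at 66 to 76 mm. Seated, its origin is 16 mm above the bench.
- stand: Fixed key stand: foot disc 90 mm diameter, 6 mm thick, with an upright round cup, inner diameter 44 mm, outer 52 mm, rim 81 mm above the bench. Origin: centre of the underside. The key stands loose and upright in the cup on its lower end, 6 mm above the bench, at any yaw.
- pot_1: Squat round metal pot, 110 to 230 g, 44 mm diameter and 22 mm high, with a grey knob of 20 mm diameter on top reaching from 25 to 42 mm above the underside (grip it there). Origin: centre of the underside; z up. Two or three of the four pots are present (absent: None), upright on the bench.
- pot_2: Squat round metal pot, 110 to 230 g, 44 mm diameter and 22 mm high, with a grey knob of 20 mm diameter on top reaching from 25 to 42 mm above the underside (grip it there). Origin: centre of the underside; z up. Two or three of the four pots are present (absent: None), upright on the bench.
- pot_3: Squat round metal pot, 110 to 230 g, 44 mm diameter and 22 mm high, with a grey knob of 20 mm diameter on top reaching from 25 to 42 mm above the underside (grip it there). Origin: centre of the underside; z up. Two or three of the four pots are present (absent: None), upright on the bench.
- pot_4: Squat round metal pot, 110 to 230 g, 44 mm diameter and 22 mm high, with a grey knob of 20 mm diameter on top reaching from 25 to 42 mm above the underside (grip it there). Origin: centre of the underside; z up. Two or three of the four pots are present (absent: None), upright on the bench.
- reagent_bottle: Bystander: small white bottle with a green cap, 52 x 52 x 104 mm, behind the store. Origin: centre of the underside.
- beaker: Bystander: small clear beaker, 46 x 49 x 58 mm, behind the store and stand. Origin: centre of the underside.
- tape_roll: Bystander: roll of green tape lying flat, 70 x 68 x 19 mm. Origin: centre of the underside.
- marker: Bystander: marker pen lying on the bench, 14 x 137 x 14 mm. Origin: centre of the underside, y along the pen.
- trough: Bystander: low white open trough, 51 x 130 x 32 mm, behind the store. Origin: centre of the underside.

How it is judged (in metres and radians):
On the way, in this order (a step that is already met when the one before it is completed fails the run):
1. the store is unlocked with the key: key seated on the stem, stem turned to its unlocked stop (horizontal distance between key and stem_top below 0.006 m and z of key in the frame of store below 0.026 m and angle between key's own z axis and vertical below 0.2 rad and value of joint stem above 1.12 rad), for 0.2 s.
2. every pot stands upright in the open bay (x of pot_1 in the frame of bay_floor between -0.035 and 0.035 m and y of pot_1 in the frame of bay_floor between -0.075 and 0.075 m and z of each of pot_1, pot_2, pot_3, pot_4 in the frame of bay_floor below 0.008 m and angle between each of pot_1, pot_2, pot_3, pot_4's own z axis and vertical below 0.2 rad and x of pot_2 in the frame of bay_floor between -0.035 and 0.035 m and y of pot_2 in the frame of bay_floor between -0.075 and 0.075 m and x of pot_3 in the frame of bay_floor between -0.035 and 0.035 m and y of pot_3 in the frame of bay_floor between -0.075 and 0.075 m and x of pot_4 in the frame of bay_floor between -0.035 and 0.035 m and y of pot_4 in the frame of bay_floor between -0.075 and 0.075 m and value of joint stem above 1 rad), for 0.2 s.
3. the store is locked again with the key: key seated on the stem, stem turned to its locked stop, pots inside (horizontal distance between key and stem_top below 0.006 m and z of key in the frame of store below 0.026 m and angle between each of key, pot_1, pot_2, pot_3, pot_4's own z axis and vertical below 0.2 rad and x of pot_1 in the frame of bay_floor between -0.035 and 0.035 m and y of pot_1 in the frame of bay_floor between -0.075 and 0.075 m and z of each of pot_1, pot_2, pot_3, pot_4 in the frame of bay_floor below 0.008 m and x of pot_2 in the frame of bay_floor between -0.035 and 0.035 m and y of pot_2 in the frame of bay_floor between -0.075 and 0.075 m and x of pot_3 in the frame of bay_floor between -0.035 and 0.035 m and y of pot_3 in the frame of bay_floor between -0.075 and 0.075 m and x of pot_4 in the frame of bay_floor between -0.035 and 0.035 m and y of pot_4 in the frame of bay_floor between -0.075 and 0.075 m and value of joint stem below 0.08 rad), for 0.2 s.
At the end, for the whole second after the job is handed in: Every present pot stands upright (within 0.2 rad) on the bay floor inside the store, the stem is back at its locked stop (below 0.08 rad) so the shutter is shut, the key stands in the cup of its stand (within 15 mm of its axis, on its floor, within 0.25 rad of upright), and all are at rest (x of pot_1 in the frame of bay_floor between -0.035 and 0.035 m and y of pot_1 in the frame of bay_floor between -0.075 and 0.075 m and z of each of pot_1, pot_2, pot_3, pot_4 in the frame of bay_floor below 0.008 m and angle between each of pot_1, pot_2, pot_3, pot_4's own z axis and vertical below 0.2 rad and x of pot_2 in the frame of bay_floor between -0.035 and 0.035 m and y of pot_2 in the frame of bay_floor between -0.075 and 0.075 m and x of pot_3 in the frame of bay_floor between -0.035 and 0.035 m and y of pot_3 in the frame of bay_floor between -0.075 and 0.075 m and x of pot_4 in the frame of bay_floor between -0.035 and 0.035 m and y of pot_4 in the frame of bay_floor between -0.075 and 0.075 m and value of joint stem below 0.08 rad and horizontal distance between key and stand below 0.015 m and z of key in the frame of stand below 0.014 m and angle between key's own z axis and vertical below 0.25 rad and linear speed of each of key, pot_1, pot_2, pot_3, pot_4 below 0.02 m/s); the robot touches nothing.
It fails at once if the reagent bottle is displaced by more than 3 cm (distance of reagent_bottle from where it was at the start of the episode above 0.03 m).
It fails at once if the beaker is displaced by more than 3 cm (distance of beaker from where it was at the start of the episode above 0.03 m).
It fails at once if the tape roll is displaced by more than 3 cm (distance of tape_roll from where it was at the start of the episode above 0.03 m).
It fails at once if the marker is displaced by more than 3 cm (distance of marker from where it was at the start of the episode above 0.03 m).
It fails at once if the trough is displaced by more than 3 cm (distance of trough from where it was at the start of the episode above 0.03 m).
Of pot_1, pot_2, pot_3, pot_4 only 2 to 3 are there at a start; the rules pass over those that are not, and their reading is None.
At some moment in a run one of pot_1, pot_2, pot_3, pot_4 may be knocked a few centimetres aside while the robot is not near it.
It also fails if it takes over 210 s, if anything falls off the work surface, if the arm or the gripper's body presses on something with over 40 N, if the wrist force passes 120 N, or if a joint passes its speed limit or range.

## Robot

A 7-joint arm with a two-finger parallel gripper is mounted at the origin on a cart in front of the work surface, level with it; the furniture and walls round the work are solid. World frame = base frame: x ahead of the robot, y to its left, z up, the work surface at z = 0. Lengths are in mm, angles in rad, forces in N, time in s.
With the tool pointing down it reaches from about 375 to 925 mm from the base axis. Payload 3.1 kg.
Tool frame: the origin (TCP) lies on the centre line of the jaws, within the pads' length; the fingertips stand 14 mm ahead of it and the grasp point (between the pads) lies 5 mm behind it; z points along the fingers, y is the line along which they close (so a half turn about z gives the same grasp; the last joint's range is limited). The gripper opens to 85 mm and grips with 20 to 120 N. Pads are 22 mm wide; open, the fingers measure 114 mm over their backs; the gripper's body (76 mm by 85 mm) begins 54 mm behind the grasp point. The pads swing forward as they close: fully open they stand 13 mm farther back than shut.
Start: joints at [-1.386, 0.383, 0.044, 1.598, -0.018, 1.161, -0.05], TCP at [181.357, 624.19, 245.269] pointing down, gripper open.
Joint ranges: [-2.61, 2.61], [-0.41, 2.15], [-1.48, 1.57], [0, 2.5], [-1.57, 4.71], [0.05, 1.97], [-2.85, 2.85]. Speed limits (rad/s): [2.79, 2.79, 3.14, 3.14, 3.14, 3.14, 3.14].

## Interface

Orientations are given as a unit quaternion [x, y, z, w].
In Python, from bench import telemetry, snapshot, order gives the robot as it stands.
- The arm moves only by the shell command python3 -m handwheel 'ROWS' [FORCE]. ROWS is JSON, a list of rows, each a list of 3 entries, a list of its own where there are three numbers: the shift along the tool's x, y, z in m, then the turn, a rotation vector about the tool's x, y, z in degrees, then the opening, from 0 (shut) to 1 (fully open). In form: [[[x, y, z], [rx, ry, rz], jaw], ...]. A call has 1 to 5 rows; each row shifts and turns the commanded pose from where the row before left it, along the tool's axes as they then stand; what a row does not reach is not made up. A row lasts 1/10 s, in which the tool goes at most 50 mm and 8.59 degrees, less where a joint would pass 70% of its speed; a pose out of reach is approached as far as the arm can. A call is refused whole if a number of a shift passes 0.05 or a number of a turn 8.59, either way. A call with a gripper value outside its range is refused whole. The fingers move at their own pace and stop on an object; FORCE is the grip in N (left out, the last holds). Time passes only in rows, so rows that do not move let the fingers close. It gives the time, the measured TCP pose, the force, the opening and the grip force at its end, in the units of the state.
- telemetry.state(): the state, without advancing time (a new reading comes with each control period).
- snapshot(name): name is "scene" or "top" or "wrist"; returns a dict with "color" (480x640x3 uint8, blue, green, red), "fx", "fy", "cx", "cy" (pixels), "camera_from_world" (4x4, takes a point from world to camera coordinates). Camera axes: x right, y down, z forward; pixel columns grow to the right and rows downward; lengths in mm; the calibration is good to about 2 mm. The wrist camera is an equidistant fisheye: a pixel r from the principal point sees the ray r / f radians off the axis. A picture is of the moment at which its call begins. There is no depth.
- order.job_done(): hands the job in; it is judged then, once.
The state is a dict: "clock": time; "qpos": joint angles; "joint_vel": joint speeds; "joint_efforts": joint torques, N m; "tcp_pos": TCP position; "orientation": TCP orientation; "wrist_force": force on the tool from outside, world axes, zero at the start; "moment": the same for the moment, N m; "opening": finger opening in mm; "gripper_force": force on a finger pad.
Only numpy, scipy, OpenCV 4.12 (cv2) and the standard library are available. Lean on these libraries where they do the work, as an engineer would, in place of code of your own. Each camera call takes 0.05 s, during which the arm holds its last target. There are 200 camera calls.

## Working session

There is one attempt and no reset: what is moved stays moved. The work goes in short steps, Python scripts to look and compute and a shell command to move; the robot and the scene stay as the last step left them, time stands still between calls to the robot, and variables do not carry over. Pictures are saved under pics/ and viewed, at most 14 in all, crops included, and the job is handed in when it is done.

```bash
ls; mkdir -p pics
cat > h.py <<'E'
import numpy as np, cv2
from bench import telemetry, snapshot, order
from scipy.spatial.transform import Rotation as R
def snap(n,f):
    s=snapshot(n); cv2.imwrite('pics/'+f+'.png',s['color'])
    np.savez('pics/'+f+'.npz',K=[s['fx'],s['fy'],s['cx'],s['cy']],T=s['camera_from_world'],fish=(n=='wrist'))
    return s
def ray(f,u,v):
    d=np.load('pics/'+f+'.npz'); fx,fy,cx,cy=d['K']; T=d['T']
    a=np.array([(u-cx)/fx,(v-cy)/fy])
    if d['fish']:
        r=np.linalg.norm(a)+1e-12; c=np.r_[a/r*np.sin(r),np.cos(r)]
    else: c=np.r_[a,1]
    Rm=T[:3,:3]; return -Rm.T@T[:3,3], Rm.T@c/np.linalg.norm(c)
def atz(f,u,v,z):
    o,d=ray(f,u,v); return o+d*(z-o[2])/d[2]
def tri(*p):
    A=0;b=0
    for x in p:
        o,d=ray(*x); P=np.eye(3)-np.outer(d,d); A=A+P; b=b+P@o
    X=np.linalg.solve(A,b)
    return X.round(1),[round(float(np.linalg.norm((np.eye(3)-np.outer(ray(*x)[1],ray(*x)[1]))@(X-ray(*x)[0]))),1) for x in p]
def proj(f,X):
    d=np.load('pics/'+f+'.npz'); fx,fy,cx,cy=d['K']; T=d['T']; c=T[:3,:3]@np.array(X)+T[:3,3]
    if d['fish']:
        r=np.hypot(c[0],c[1]); t=np.arctan2(r,c[2]); return np.r_[fx*t*c[0]/r+cx, fy*t*c[1]/r+cy]
    return np.r_[fx*c[0]/c[2]+cx,fy*c[1]/c[2]+cy]
def st():
    s=telemetry.state(); q=R.from_quat(s['orientation']); m=q.as_matrix()
    print('t',round(s['clock'],2),'tcp',np.round(s['tcp_pos'],1),'x',m[:,0].round(3),'y',m[:,1].round(3),'z',m[:,2].round(3),'F',np.round(s['wrist_force'],1),'M',np.round(s['moment'],2),'open',round(s['opening'],1),'g',round(s['gripper_force'],1),'q7',round(s['qpos'][6],2))
def go(x,y,z,closing=None):
    """print shift in tool axes (m) and rz turn (deg) to reach world point with closing axis along given world angle (deg); also levelling"""
    s=telemetry.state(); m=R.from_quat(s['orientation']).as_matrix()
    d=m.T@(np.array([x,y,z])-s['tcp_pos'])/1000
    print('shift',d.round(4))
    cur=np.degrees(np.arctan2(m[1,1],m[0,1]))
    tgt=cur if closing is None else closing
    e=(tgt-cur+90)%180-90
    yy=np.array([np.cos(np.radians(cur+e)),np.sin(np.radians(cur+e)),0]);zz=np.array([0,0,-1.]);xx=np.cross(yy,zz)
    print('turn',np.degrees(R.from_matrix(m.T@np.c_[xx,yy,zz]).as_rotvec()).round(2),'cur ang',round(cur,1),'q7',round(s['qpos'][6],2))
E
python3 - <<'E'
from h import *
st()
for n in ('scene','top','wrist'): snap(n,n+'0')
E
```

```text
pics
t 0.0 tcp [181.1 623.3 243.9] x [-0.96   0.279 -0.   ] y [ 0.279  0.96  -0.003] z [-0.001 -0.003 -1.   ] F [-0.1  0.1  0.9] M [-0.02 -0.03  0.02] open 85.5 g 0.0 q7 -0.05
```

View pics/scene0.png

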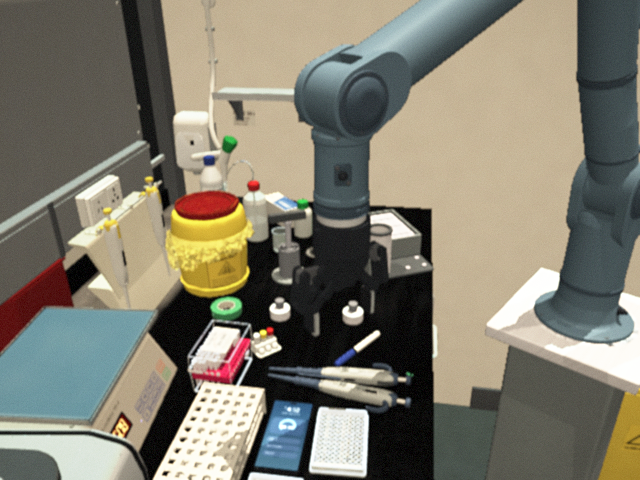

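View pics/top0.png

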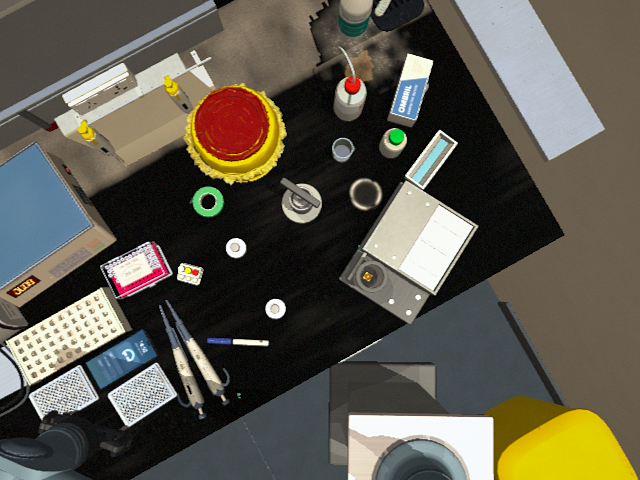

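Run:
```python
from h import *
for f in('scene0','top0'):
    d=np.load('pics/'+f+'.npz'); print(f,d['K'],(-d['T'][:3,:3].T@d['T'][:3,3]).round(0))
    print('tcp',proj(f,[181,623,244]).round(0),'base',proj(f,[0,0,0]).round(0),'elbow-ish',proj(f,[0,0,300]).round(0))
for n,u,v,z in [('potA',236,247,42),('potB',275,309,42),('disc',366,194,20),('tower',370,275,125),('stand',301,203,6),('bottle',395,142,100),('beaker',343,150,58),('tape',208,202,19),('marker1',210,342,7),('marker2',268,344,7),
 ('c1',405,182,66),('c2',478,227,66),('c3',412,323,66),('c4',341,279,66)]:
    X=atz('top0',u,v,z); print(n,X.round(0),np.hypot(*X[:2]).round(0),'scene px',proj('scene0',X).round(0))
```

```text
scene0 [548.21991555 548.21991555 318.49411829 244.87138948] [-212. 1128.  687.]
tcp [341. 320.] base [582. 315.] elbow-ish [614. 186.]
top0 [599.74895719 599.74895719 311.99308923 240.62869267] [ 442.  248. 1348.]
tcp [101. 422.] base [421. 484.] elbow-ish [453. 544.]
potA [512. 413.  42.] 658.0 scene px [281. 299.]
potB [379. 326.  42.] 500.0 scene px [354. 302.]
disc [637. 129.  20.] 650.0 scene px [321. 245.]
tower [455. 129. 125.] 473.0 scene px [378. 228.]
stand [616. 274.   6.] 674.0 scene px [290. 273.]
bottle [736.  76. 100.] 740.0 scene px [305. 203.]
beaker [727. 183.  58.] 750.0 scene px [282. 230.]
tape [613. 481.  19.] 779.0 scene px [227. 305.]
marker1 [303. 470.   7.] 559.0 scene px [340. 364.]
marker2 [300. 342.   7.] 455.0 scene px [379. 333.]
c1 [657.  49.  66.] 659.0 scene px [333. 218.]
c2 [ 562. -108.   66.] 573.0 scene px [394. 209.]
c3 [356.  33.  66.] 357.0 scene px [433. 247.]
c4 [446. 185.  66.] 483.0 scene px [367. 259.]
```

View pics/wrist0.png

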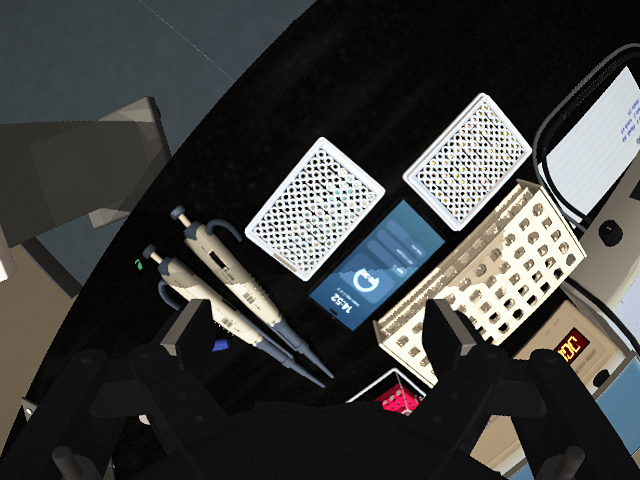

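Run:
```python
from h import *
a=atz('top0',281,180,173);b=atz('top0',320,207,173);print(a,b,(a+b)/2,np.degrees(np.arctan2(*(b-a)[1::-1])))
d=np.load('pics/wrist0.npz');T=d['T'];print(d['K'],'cam',(-T[:3,:3].T@T[:3,3]).round(0),T[2,:3].round(2))
print(proj('wrist0',[181,623,230]),proj('wrist0',[181,623,100]))
ang=np.degrees(np.arctan2(*(b-a)[1::-1]))
go(600,275,310,ang+90)
im=cv2.imread('pics/top0.png')[110:350,170:490]; cv2.imwrite('pics/topc.png',cv2.resize(im,(800,600),interpolation=cv2.INTER_CUBIC))
```

```text
[639.32218593 310.9701565  173.        ] [586.89827333 233.08784421 173.        ] [613.11022963 272.02900036 173.        ] -123.94516942164279
[371.64829954 371.64829954 317.96033191 238.87362614] cam [113. 643. 372.] [ 0.27 -0.08 -0.96]
[317.93232966 302.96859226] [318.30201256 226.06274501]
shift [-0.4994 -0.2179 -0.0653]
turn [-1.100e-01 -7.000e-02 -7.226e+01] cur ang 73.8 q7 -0.05
```

View pics/topc.png

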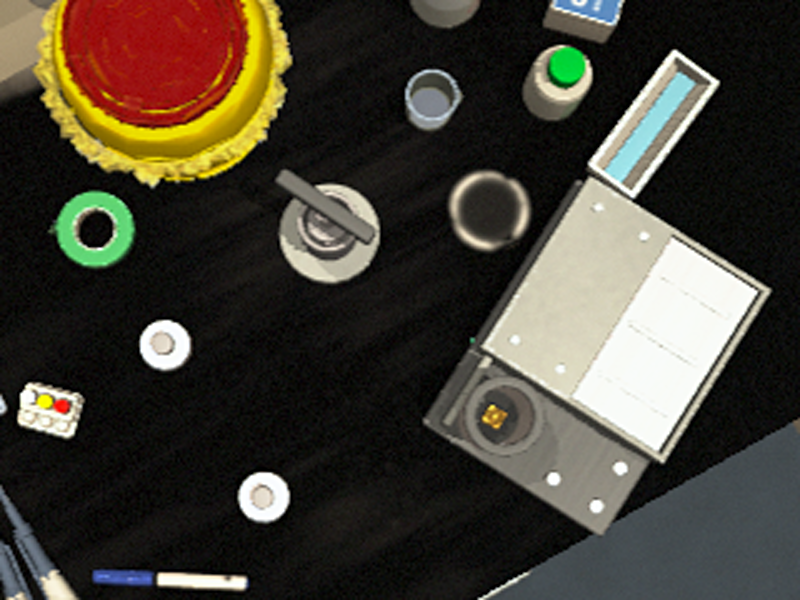

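```bash
python3 -m handwheel '[[[-0.045,-0.02,-0.006],[0,0,0],1],[[-0.045,-0.02,-0.006],[0,0,0],1],[[-0.045,-0.02,-0.006],[0,0,0],1],[[-0.045,-0.02,-0.006],[0,0,0],1],[[-0.045,-0.02,-0.006],[0,0,0],1]]' 30
python3 -m handwheel '[[[-0.045,-0.02,-0.006],[0,0,0],1],[[-0.045,-0.02,-0.006],[0,0,0],1],[[-0.045,-0.02,-0.006],[0,0,0],1],[[-0.045,-0.02,-0.006],[0,0,0],1],[[-0.045,-0.02,-0.006],[0,0,0],1]]'
python3 -m handwheel '[[[0,0,0],[0,0,-8.5],1],[[0,0,0],[0,0,-8.5],1],[[0,0,0],[0,0,-8.5],1],[[0,0,0],[0,0,-8.5],1],[[0,0,0],[0,0,-8.5],1]]'
python3 -m handwheel '[[[0,0,0],[0,0,-8.5],1],[[0,0,0],[0,0,-8.5],1],[[0,0,0],[0,0,-8.5],1],[[0,0,0],[0,0,-4],1],[[0,0,0],[0,0,0],1]]'
python3 - <<'E'
from h import *
st(); snap('wrist','w1'); go(613,272,300,146)
E
```

```text
clock: 0.65
tcp_pos: [370.7, 463.7, 275.2]
orientation: [0.141, 0.99, -0.0, -0.0]
wrist_force: [0.9, 0.1, 0.7]
opening: 85.3
gripper_force: 0.0
clock: 1.15
tcp_pos: [558.7, 305.0, 305.2]
orientation: [0.141, 0.99, -0.0, -0.0]
wrist_force: [0.6, -0.2, -0.4]
opening: 85.0
gripper_force: 0.0
clock: 1.65
tcp_pos: [557.4, 306.4, 304.6]
orientation: [-0.23, 0.973, -0.0, -0.001]
wrist_force: [0.3, 0.9, 0.7]
opening: 85.6
gripper_force: 0.0
clock: 2.15
tcp_pos: [557.4, 306.4, 304.7]
orientation: [-0.468, 0.884, 0.0, -0.001]
wrist_force: [-0.9, 0.4, 0.2]
opening: 85.4
gripper_force: 0.0
t 2.15 tcp [557.4 306.4 304.7] x [-0.562 -0.827  0.001] y [-0.827  0.562  0.001] z [-0.001 -0.    -1.   ] F [-0.9  0.4  0.2] M [-0.01  0.02  0.03] open 85.4 g 0.0 q7 2.01
shift [-0.0029 -0.0653  0.0047]
turn [ 0.03 -0.04 -0.29] cur ang 145.7 q7 2.0
```

View pics/w1.png

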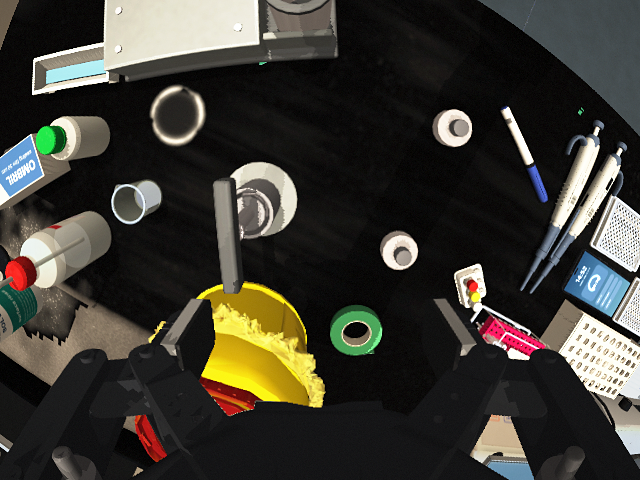

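Run:
```python
from h import *
print('lid',tri(('top0',233,122),('scene0',208,204)))
print('lidnear edge', atz('top0',262,160,200), 'frill', atz('top0',232,182,150),atz('top0',262,172,150))
print('bar near',tri(('w1',224,180),('top0',319,208)),'far',tri(('w1',231,290),('top0',282,181)))
print('foot', tri(('w1',265,198),('top0',301.5,203.5)))
C=(np.array([222,200]),)
print('bottle cap',tri(('w1',50,140),('top0',397,136)))
```

```text
lid (array([745.2, 403.5, 201.9]), [1.7, 1.7])
lidnear edge [673.23568526 347.03900583 200.        ] frill [637.51638227 410.81616339 150.        ] [658.83748733 350.83715596 150.        ]
bar near (array([579.6, 236.3, 217.5]), [0.8, 0.8]) far (array([637.9, 306.8, 176.8]), [2.3, 2.3])
foot (array([616.2, 274. ,  -9.2]), [1.1, 1.1])
bottle cap (array([750.9,  72.2,  95.7]), [1.0, 1.0])
```

```bash
for i in 1 2 3 4; do python3 -m handwheel '[[[0,0,0],[0,0,8.57],1],[[0,0,0],[0,0,8.57],1],[[0,0,0],[0,0,8.57],1],[[0,0,0],[0,0,8.57],1],[[0,0,0],[0,0,8.57],1]]' >/dev/null; done
python3 -m handwheel '[[[0,0,0],[0,0,8.57],1],[[-0.03,0,0],[0,0,0],1],[[-0.03,0,0],[0,0,0],1],[[0,0,0],[0,0,0],1]]'
python3 - <<'E'
from h import *
st(); snap('wrist','w2')
E
python3 -m handwheel '[[[-0.0,0.032,0],[0,0,0],1],[[-0.0,0.032,0],[0,0,0],1],[[0,0,0],[0,0,0],1]]'
python3 - <<'E'
from h import *
st(); snap('wrist','w3'); 
a=cv2.imread('pics/w2.png');b=cv2.imread('pics/w3.png')
for f in('w2','w3'):print(proj(f,[613,272,173]),proj(f,[616,274,81]))
cv2.imwrite('pics/w23.png',np.vstack([a[100:400,:],b[100:400,:]]))
E
```

```text
clock: 4.6
tcp_pos: [522.7, 252.2, 304.8]
orientation: [0.885, 0.465, -0.002, 0.0]
wrist_force: [-0.2, 0.6, -0.0]
opening: 85.5
gripper_force: 0.0
t 4.6 tcp [522.7 252.2 304.8] x [ 0.567  0.824 -0.003] y [ 0.824 -0.567 -0.001] z [-0.003 -0.002 -1.   ] F [-0.2  0.6 -0. ] M [ 0.01 -0.01 -0.01] open 85.5 g 0.0 q7 -1.0
clock: 4.95
tcp_pos: [580.7, 217.4, 305.7]
orientation: [0.885, 0.465, 0.001, 0.002]
wrist_force: [0.5, -1.0, 0.6]
opening: 85.3
gripper_force: 0.0
t 4.95 tcp [580.7 217.4 305.7] x [ 0.567  0.824 -0.   ] y [ 0.824 -0.567  0.005] z [ 0.004 -0.003 -1.   ] F [ 0.5 -1.   0.6] M [-0.08 -0.03  0.01] open 85.3 g 0.0 q7 -0.87
[405.46651864 140.20602298] [384.67471518 134.0878718 ]
[308.30147908 144.8966284 ] [311.71010584 138.09301077]
```

View pics/w23.png

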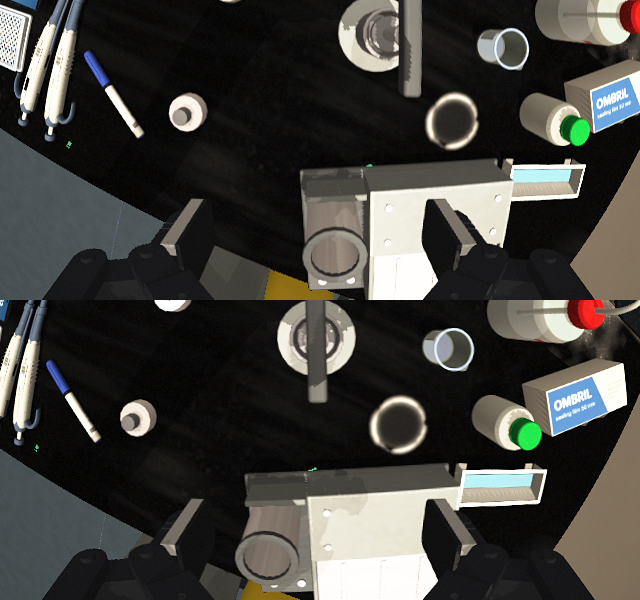

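Run:
```python
from h import *
a=cv2.imread('pics/w2.png')[70:210,330:465];b=cv2.imread('pics/w3.png')[70:210,250:385]
def up(i,k): return cv2.resize(i,None,fx=k,fy=k,interpolation=cv2.INTER_CUBIC)
p=np.hstack([up(a,2.9),up(b,2.9)])
a2=cv2.imread('pics/w2.png')[300:400,290:380]
cv2.imwrite('pics/z1.png',p);print(p.shape)
```

```text
(406, 784, 3)
```

View pics/z1.png

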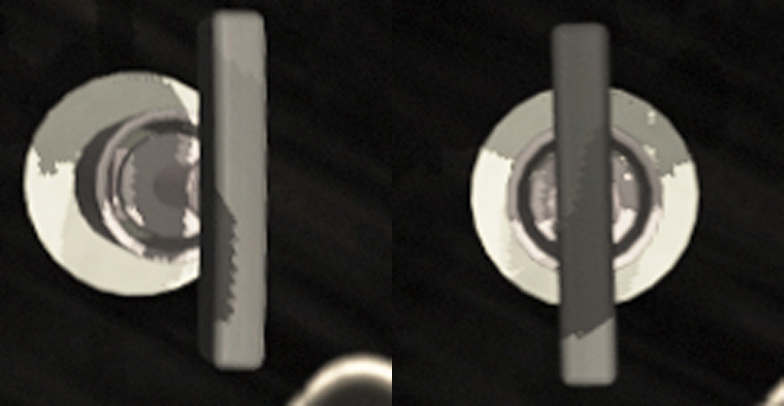

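Run:
```python
from h import *
f=tri(('w2',412.8,73.8),('w3',314.8,78.3));n=tri(('w2',412.8,197.6),('w3',317.9,202.4));print(f,n)
c=(f[0]+n[0])/2; d=f[0]-n[0]; a=np.degrees(np.arctan2(d[1],d[0])); print(c,np.linalg.norm(d),a)
print('foot',atz('w3',316.4,137.6,6),'rim',atz('w3',316.6,137.6,81))
print('foot2',atz('w2',330+137/2.9,70+184/2.9,6))
go(c[0],c[1],200,a-90); go(c[0],c[1],157,a-90)
```

```text
(array([643.5, 308.4, 173.9]), [0.5, 0.5]) (array([595.4, 234.6, 174.7]), [0.1, 0.1])
[619.45 271.5  174.3 ] 88.09477850587967 56.905238735208414
foot [619.35658513 270.96295925   6.        ] rim [620.03856633 271.78006212  81.        ]
foot2 [619.93681051 271.43817334   6.        ]
shift [0.0658 0.0038 0.1054]
turn [ 0.12  0.01 -1.34] cur ang -34.4 q7 -0.87
shift [0.0658 0.0037 0.1484]
turn [ 0.12  0.01 -1.34] cur ang -34.4 q7 -0.87
```

```bash
python3 -m handwheel '[[[0.033,0.002,0],[0,0,-1.3],1],[[0.033,0.0015,0.02],[0,0,0],1],[[0,0,0.04],[0,0,0],1],[[0,0,0.04],[0,0,0],1],[[0,0,0],[0,0,0],1]]'
python3 - <<'E'
from h import *
st(); go(619.5,271.5,157,-33.1)
E
```

```text
clock: 5.5
tcp_pos: [610.5, 275.3, 197.6]
orientation: [0.878, 0.479, -0.007, -0.001]
wrist_force: [-0.5, -0.6, -0.8]
opening: 85.2
gripper_force: 0.0
t 5.5 tcp [610.5 275.3 197.6] x [ 0.54   0.841 -0.012] y [ 0.841 -0.54  -0.008] z [-0.013 -0.005 -1.   ] F [-0.5 -0.6 -0.8] M [-0.04  0.09 -0.02] open 85.2 g 0.0 q7 -0.83
shift [0.0021 0.0099 0.0405]
turn [-0.47  0.68  0.39] cur ang -32.7 q7 -0.83
```

```bash
python3 -m handwheel '[[[0.002,0.0095,0],[-0.47,0.68,0],1],[[0,0,0],[0,0,0],1],[[0,0,0],[0,0,0],1]]' >/dev/null
python3 - <<'E'
from h import *
st(); go(619.5,271.5,157,-33.1)
E
```

```text
t 5.8 tcp [627.6 270.4 208.8] x [0.544 0.839 0.017] y [ 0.839 -0.544  0.011] z [ 0.019  0.008 -1.   ] F [0.9 0.9 0.6] M [-0.03  0.01 -0.  ] open 85.4 g 0.0 q7 -0.82
shift [-0.0044 -0.008   0.0516]
turn [ 0.64 -0.96  0.15] cur ang -33.0 q7 -0.82
```

```bash
python3 -m handwheel '[[[0,0,0],[0,0,0],1],[[0,0,0],[0,0,0],1],[[0,0,0],[0,0,0],1]]' >/dev/null
python3 - <<'E'
from h import *
st(); go(619.5,271.5,157,-33.1)
E
```

```text
t 6.1 tcp [625.5 270.9 205.9] x [0.543 0.84  0.013] y [ 0.84  -0.543  0.008] z [ 0.014  0.006 -1.   ] F [0.1 0.8 0.4] M [ 0.02  0.09 -0.  ] open 85.4 g 0.0 q7 -0.82
shift [-0.0033 -0.0058  0.0488]
turn [ 0.47 -0.74  0.23] cur ang -32.9 q7 -0.82
```

```bash
python3 -m handwheel '[[[-0.0033,-0.0058,0],[0.47,-0.74,0],1],[[0,0,0.015],[0,0,0],1],[[0,0,0.01],[0,0,0],1],[[0,0,0],[0,0,0],1],[[0,0,0],[0,0,0],1]]' >/dev/null
python3 - <<'E'
from h import *
st(); go(619.5,271.5,157,-33.1)
E
```

```text
t 6.6 tcp [618.1 270.7 178.9] x [ 0.543  0.84  -0.003] y [ 0.84  -0.543 -0.001] z [-0.002 -0.002 -1.   ] F [-0.4  0.6 -0.4] M [-0.01 -0.01  0.  ] open 85.3 g 0.0 q7 -0.81
shift [0.0015 0.0008 0.0219]
turn [-0.05  0.17  0.22] cur ang -32.9 q7 -0.81
```

```bash
python3 -m handwheel '[[[0.0015,0.001,0.007],[0,0,0],1],[[0,0,0.007],[0,0,0],1],[[0,0,0.007],[0,0,0],1],[[0,0,0],[0,0,0],1],[[0,0,0],[0,0,0],0.5]]' 60 
python3 -m handwheel '[[[0,0,0],[0,0,0],0],[[0,0,0],[0,0,0],0],[[0,0,0],[0,0,0],0],[[0,0,0],[0,0,0],0],[[0,0,0],[0,0,0],0]]' 60
python3 - <<'E'
from h import *
st()
E
```

```text
clock: 7.1
tcp_pos: [620.1, 271.5, 158.7]
orientation: [0.878, 0.478, -0.001, 0.0]
wrist_force: [1.7, -0.4, -0.6]
opening: 73.2
gripper_force: 0.0
clock: 7.6
tcp_pos: [620.6, 271.9, 159.8]
orientation: [0.878, 0.478, 0.0, 0.0]
wrist_force: [-0.4, 0.0, 2.1]
opening: 16.0
gripper_force: 58.6
t 7.6 tcp [620.6 271.9 159.8] x [ 0.543  0.84  -0.   ] y [ 0.84  -0.543  0.   ] z [ 0. -0. -1.] F [-0.4  0.   2.1] M [0.03 0.05 0.03] open 16.0 g 58.6 q7 -0.8
```

```bash
python3 -m handwheel '[[[0,0,-0.015],[0,0,0],0],[[0,0,-0.03],[0,0,0],0],[[0,0,-0.03],[0,0,0],0],[[0,0,-0.03],[0,0,0],0],[[0,0,-0.03],[0,0,0],0]]'
python3 -m handwheel '[[[0,0,-0.02],[0,0,0],0],[[0,0,-0.01],[0,0,0],0],[[0,0,-0.00],[0,0,0],0],[[0,0,0],[0,0,0],0],[[0,0,0],[0,0,0],0]]'
python3 - <<'E'
from h import *
st()
t=atz('top0',370.5,275.5,125); print(t); go(t[0],t[1],322)
snap('wrist','w4');snap('scene','s4')
print(proj('w4',[455,129,125]),proj('w4',[620,271,150]))
im=cv2.imread('pics/w3.png'); print(proj('w3',[455,129,125]),proj('w2',[455,129,125]))
E
```

```text
clock: 8.1
tcp_pos: [619.9, 271.3, 295.4]
orientation: [0.878, 0.478, -0.001, 0.0]
wrist_force: [-0.6, 0.5, -2.2]
opening: 15.8
gripper_force: 58.7
clock: 8.6
tcp_pos: [619.3, 271.6, 321.9]
orientation: [0.878, 0.478, -0.002, 0.0]
wrist_force: [-0.9, 0.6, -3.3]
opening: 16.2
gripper_force: 58.8
t 8.6 tcp [619.3 271.6 321.9] x [ 0.543  0.84  -0.004] y [ 0.84  -0.543 -0.002] z [-0.004 -0.003 -1.   ] F [-0.9  0.6 -3.3] M [ 0.02 -0.02  0.01] open 16.2 g 58.8 q7 -0.86
[454.22269847 127.57122841 125.        ]
shift [-0.2105 -0.0605  0.001 ]
turn [-0.12  0.25  0.  ] cur ang -32.9 q7 -0.86
[262.93358799 394.98093855] [317.29906417 219.15102034]
[262.01555221 358.61055572] [330.41794324 355.69186164]
```

View pics/w4.png

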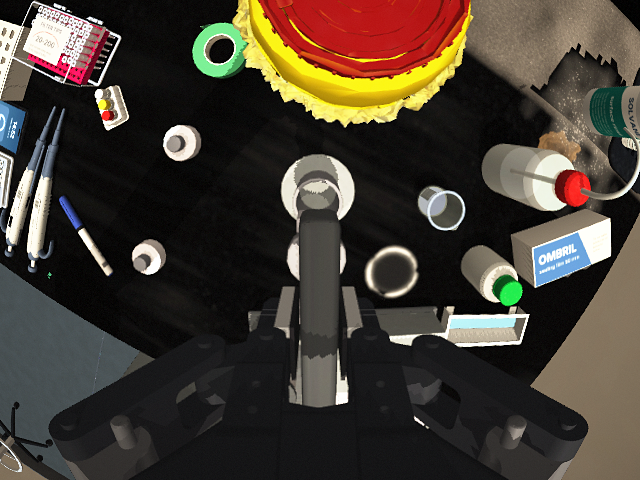

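Run:
```python
from h import *
def c(f,x,y,k=4): return cv2.resize(cv2.imread('pics/'+f+'.png')[y:y+100,x:x+100],None,fx=k,fy=k,interpolation=cv2.INTER_CUBIC)
cv2.imwrite('pics/z2.png',np.hstack([c('w2',285,300),c('w3',220,300)]))
```

```text
(no output)
```

View pics/z2.png

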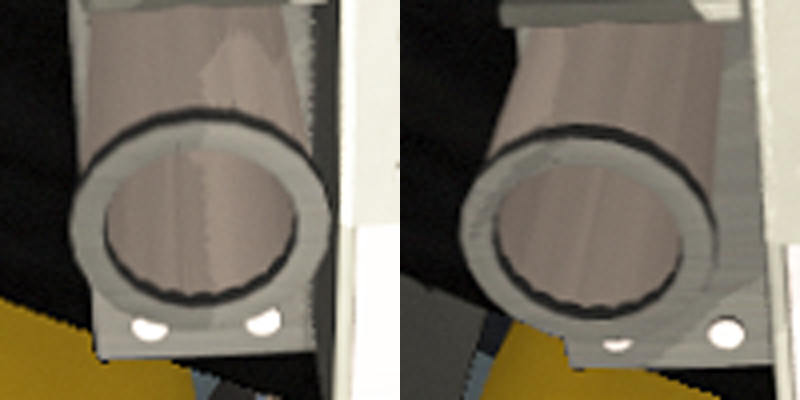

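Run:
```python
from h import *
from scipy.optimize import least_squares
bb={'w2':(285+71/4,285+330/4,300+119/4,300+325/4),'w3':(220+60/4,220+316/4,300+138/4,300+335/4)}
t=np.linspace(0,2*np.pi,120)
def res(p,r=33):
    o=[]
    for f,b in bb.items():
        P=np.array([proj(f,[p[0]+r*np.cos(a),p[1]+r*np.sin(a),p[2]]) for a in t])
        o+=[P[:,0].min()-b[0],P[:,0].max()-b[1],P[:,1].min()-b[2],P[:,1].max()-b[3]]
    return np.array(o)
s=least_squares(res,[455,129,125]);print(s.x,s.fun.round(1))
s2=least_squares(lambda p:res([p[0],p[1],125]),[455,129]);print(s2.x,s2.fun.round(1))
print(tri(('w2',335.1,355.7),('w3',267.1,359.2),('top0',370.5,275.5)))
go(*s2.x,322)
```

```text
[455.10352843 121.35239954 118.60720877] [-0.8 -0.6 -0.2  0.9  0.9  0.6 -1.5  1.1]
[457.7666889  124.67959002] [-0.9  0.7 -0.7  1.5 -0.4  0.6 -1.9  1.7]
(array([456.3, 125.2, 121.5]), [1.6, 1.4, 2.9])
shift [-0.2113 -0.0561  0.0012]
turn [-0.09  0.23  0.  ] cur ang -32.9 q7 -0.86
```

```bash
python3 -m handwheel '[[[-0.035,-0.007,0],[0,0,0],0],[[-0.04,-0.008,0],[0,0,0],0],[[-0.04,-0.008,0],[0,0,0],0],[[-0.04,-0.008,0],[0,0,0],0],[[-0.04,-0.008,0],[0,0,0],0]]'
python3 -m handwheel '[[[-0.04,-0.008,0],[0,0,0],0],[[-0.03,-0.006,0],[0,0,0],0],[[-0.015,-0.003,0],[0,0,0],0],[[0,0,0],[0,0,0],0],[[0,0,0],[0,0,0],0]]'
python3 - <<'E'
from h import *
st(); snap('wrist','w5'); print(proj('w5',[457.5,125,125]),proj('w5',[457.5,125,46]))
def c(f,x,y,k=4): return cv2.resize(cv2.imread('pics/'+f+'.png')[y:y+100,x:x+100],None,fx=k,fy=k,interpolation=cv2.INTER_CUBIC)
u,v=proj('w5',[457.5,125,90]).astype(int)
a=cv2.imread('pics/w5.png'); b=c('w5',u-50,max(v-50,0),4)
cv2.imwrite('pics/z3.png',np.hstack([b,cv2.resize(a,(400,300))if 0 else cv2.resize(a,(400,400))])); print(u,v)
E
```

```text
clock: 9.2
tcp_pos: [480.4, 127.7, 323.5]
orientation: [0.878, 0.478, -0.001, 0.0]
wrist_force: [1.2, -0.2, -1.9]
opening: 15.9
gripper_force: 58.9
clock: 9.7
tcp_pos: [421.5, 67.1, 324.4]
orientation: [0.878, 0.478, 0.0, -0.0]
wrist_force: [-0.1, 0.4, -2.8]
opening: 16.1
gripper_force: 58.9
t 9.7 tcp [421.5  67.1 324.4] x [0.543 0.84  0.   ] y [ 0.84  -0.543 -0.   ] z [-0.     0.001 -1.   ] F [-0.1  0.4 -2.8] M [ 0.05 -0.02 -0.01] open 16.1 g 58.9 q7 -0.95
[314.59866816 136.85749456] [315.24363819 136.01274739]
314 136
```

View pics/z3.png

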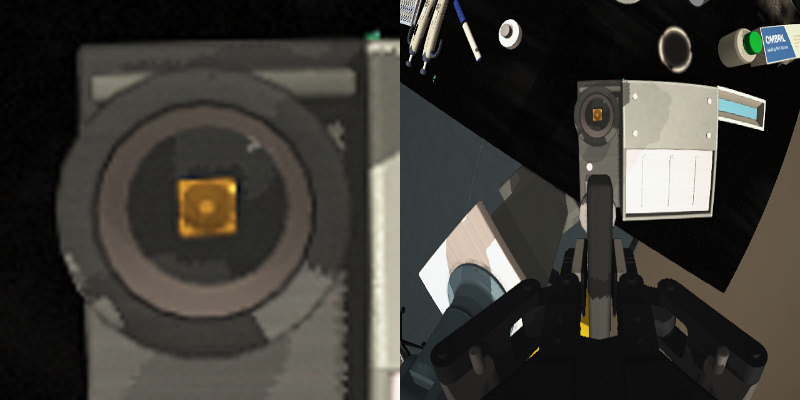

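Run:
```python
from h import *
print(atz('w5',315,138.8,125),atz('w5',315.75,137.75,44))
go(457.5,124,322,-32.9)
```

```text
[456.86285317 123.37256623 125.        ] [456.90180163 123.08953217  44.        ]
shift [ 0.0667 -0.0006  0.0025]
turn [0.01 0.01 0.04] cur ang -32.9 q7 -0.95
```

```bash
python3 -m handwheel '[[[0.02,-0.0005,0],[0,0,0],0],[[0.03,0,0],[0,0,0],0],[[0.017,0,0],[0,0,0],0],[[0,0,0],[0,0,0],0],[[0,0,0],[0,0,0],0]]'
python3 - <<'E'
from h import *
st(); go(457.5,124.2,220,-32.9)
E
```

```text
clock: 10.25
tcp_pos: [457.6, 124.1, 323.9]
orientation: [0.878, 0.479, -0.002, 0.001]
wrist_force: [-0.4, 0.5, -2.2]
opening: 15.9
gripper_force: 59.0
t 10.25 tcp [457.6 124.1 323.9] x [ 0.541  0.841 -0.004] y [ 0.841 -0.541  0.001] z [-0.001 -0.004 -1.   ] F [-0.4  0.5 -2.2] M [-0.04  0.09  0.03] open 15.9 g 59.0 q7 -0.95
shift [ 0.0005 -0.0002  0.1039]
turn [0.05 0.23 0.12] cur ang -32.8 q7 -0.95
```

```bash
python3 -m handwheel '[[[0,0,0.015],[0,0,0],0],[[0,0,0.025],[0,0,0],0],[[0,0,0.025],[0,0,0],0],[[0,0,0.02],[0,0,0],0],[[0,0,0.01],[0,0,0],0]]'
python3 -m handwheel '[[[0,0,0.005],[0,0,0],0],[[0,0,0],[0,0,0],0],[[0,0,0],[0,0,0],0]]'
python3 - <<'E'
from h import *
st(); go(457.5,124.2,170,-32.9)
E
```

```text
clock: 10.75
tcp_pos: [455.8, 122.1, 227.5]
orientation: [0.879, 0.478, -0.002, 0.0]
wrist_force: [-0.3, 0.0, -3.0]
opening: 15.4
gripper_force: 59.0
clock: 11.05
tcp_pos: [458.1, 123.6, 225.4]
orientation: [0.878, 0.478, 0.0, 0.0]
wrist_force: [-0.5, -0.9, -2.1]
opening: 15.8
gripper_force: 59.0
t 11.05 tcp [458.1 123.6 225.4] x [0.543 0.84  0.001] y [ 0.84  -0.543  0.001] z [ 0.001 -0.    -1.   ] F [-0.5 -0.9 -2.1] M [ 0.   -0.02  0.01] open 15.8 g 59.0 q7 -0.87
shift [ 0.0001 -0.0009  0.0554]
turn [ 0.05 -0.03  0.02] cur ang -32.9 q7 -0.87
```

```bash
python3 -m handwheel '[[[0,-0.0008,0.01],[0,0,0],0],[[0,0,0.01],[0,0,0],0],[[0,0,0.008],[0,0,0],0],[[0,0,0.006],[0,0,0],0],[[0,0,0],[0,0,0],0]]'
python3 -m handwheel '[[[0,0,0.005],[0,0,0],0],[[0,0,0.005],[0,0,0],0],[[0,0,0],[0,0,0],0]]'
python3 - <<'E'
from h import *
st(); go(457.5,124.2,170,-32.9)
E
```

```text
clock: 11.55
tcp_pos: [455.9, 123.5, 189.2]
orientation: [0.878, 0.478, -0.002, 0.001]
wrist_force: [0.2, -0.2, -1.6]
opening: 15.7
gripper_force: 59.0
clock: 11.85
tcp_pos: [456.1, 123.7, 179.7]
orientation: [0.878, 0.478, -0.001, 0.0]
wrist_force: [0.4, -0.3, -3.1]
opening: 16.0
gripper_force: 59.0
t 11.85 tcp [456.1 123.7 179.7] x [ 0.543  0.84  -0.002] y [ 0.84  -0.543 -0.001] z [-0.002 -0.002 -1.   ] F [ 0.4 -0.3 -3.1] M [-0.    0.04 -0.02] open 16.0 g 59.0 q7 -0.82
shift [0.0012 0.0009 0.0097]
turn [-0.04  0.13  0.03] cur ang -32.9 q7 -0.82
```

```bash
python3 -m handwheel '[[[0,0,0.004],[0,0,0],0],[[0,0,0.003],[0,0,0],0],[[0,0,0.002],[0,0,0],0],[[0,0,0],[0,0,0],0],[[0,0,0],[0,0,0],0]]'
python3 - <<'E'
from h import *
st()
E
```

```text
clock: 12.35
tcp_pos: [456.6, 123.9, 171.4]
orientation: [0.878, 0.478, -0.0, 0.0]
wrist_force: [0.6, -0.3, -3.3]
opening: 15.4
gripper_force: 59.0
t 12.35 tcp [456.6 123.9 171.4] x [ 0.543  0.84  -0.001] y [ 0.84  -0.543  0.   ] z [-0.001 -0.001 -1.   ] F [ 0.6 -0.3 -3.3] M [ 0.04  0.06 -0.03] open 15.4 g 59.0 q7 -0.81
```

```bash
for i in 1 2; do python3 -m handwheel '[[[0,0,0],[0,0,-6],0],[[0,0,0],[0,0,-6],0],[[0,0,0],[0,0,-6],0],[[0,0,0],[0,0,-6],0],[[0,0,0],[0,0,-6],0]]' >/dev/null; done
python3 - <<'E'
from h import *
st()
E
python3 -m handwheel '[[[0,0,0],[0,0,-4],0],[[0,0,0],[0,0,-3],0],[[0,0,0],[0,0,-2],0],[[0,0,0],[0,0,0],0]]' >/dev/null
python3 - <<'E'
from h import *
st()
E
```

```text
t 13.35 tcp [457.  124.4 171.7] x [-0.459  0.888 -0.   ] y [0.888 0.459 0.001] z [ 0.  0. -1.] F [-0.7  1.4 -1.9] M [ 0.24 -0.11 -0.11] open 16.0 g 59.0 q7 0.22
t 13.75 tcp [456.9 124.3 171.7] x [-0.59   0.808 -0.   ] y [0.808 0.59  0.   ] z [ 0.  0. -1.] F [ 0.5  0.8 -3.3] M [ 0.19 -0.09 -0.03] open 15.8 g 59.0 q7 0.37
```

```bash
for i in 1 2; do python3 -m handwheel '[[[0,0,0],[0,0,-3],0],[[0,0,0],[0,0,-3],0],[[0,0,0],[0,0,0],0]]' >/dev/null
python3 - <<'E'
from h import *
st()
E
done
```

```text
t 14.05 tcp [456.9 124.2 171.6] x [-0.67   0.742 -0.   ] y [0.742 0.67  0.   ] z [ 0. -0. -1.] F [ 1.   0.5 -2.2] M [ 0.25 -0.09 -0.06] open 15.9 g 59.0 q7 0.47
t 14.35 tcp [456.9 124.2 171.6] x [-0.744  0.668 -0.   ] y [ 0.668  0.744 -0.   ] z [ 0. -0. -1.] F [ 0.6  1.2 -3.1] M [ 0.31 -0.1  -0.07] open 15.8 g 59.0 q7 0.57
```

```bash
for i in 1 2 3; do python3 -m handwheel '[[[0,0,0],[0,0,-2],0],[[0,0,0],[0,0,-2],0],[[0,0,0],[0,0,0],0],[[0,0,0],[0,0,0],0]]' >/dev/null
python3 - <<'E'
from h import *
st()
E
done
python3 - <<'E'
from h import *
snap('top','t6'); im=cv2.imread('pics/t6.png')[150:350,310:510]; cv2.imwrite('pics/z4.png',cv2.resize(im,None,fx=2.5,fy=2.5))
E
```

```text
t 14.75 tcp [456.9 124.1 171.6] x [-0.788  0.615 -0.   ] y [ 0.615  0.788 -0.   ] z [-0. -0. -1.] F [ 0.3  1.3 -1.8] M [ 0.37 -0.12 -0.16] open 16.2 g 59.1 q7 0.64
t 15.15 tcp [456.8 123.9 171.6] x [-0.829  0.559 -0.   ] y [ 0.559  0.829 -0.   ] z [-0. -0. -1.] F [ 0.8  1.  -1.4] M [ 0.34 -0.07 -0.35] open 16.0 g 59.2 q7 0.71
t 15.55 tcp [456.8 123.9 171.6] x [-0.866  0.5    0.   ] y [ 0.5    0.866 -0.001] z [-0. -0. -1.] F [ 0.2  1.2 -1.7] M [ 0.4  -0.03 -0.54] open 15.5 g 59.2 q7 0.78
```

View pics/z4.png

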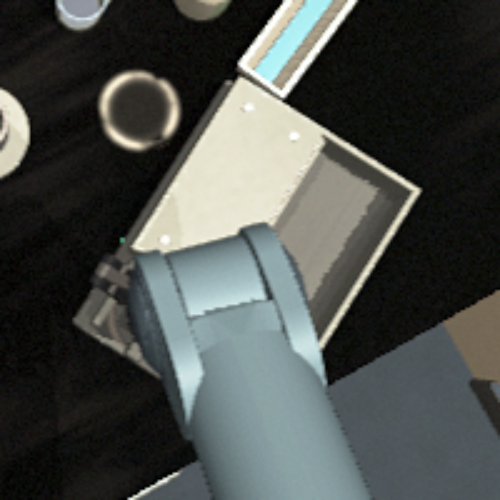

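```bash
python3 -m handwheel '[[[0,0,0],[0,0,5],0],[[0,0,0],[0,0,4],0],[[0,0,0.001],[0,0,0],0],[[0,0,0],[0,0,0],0.4],[[0,0,0],[0,0,0],0.6]]'
python3 -m handwheel '[[[0,0,0],[0,0,0],0.7],[[0,0,0],[0,0,0],0.7],[[0,0,-0.01],[0,0,0],0.7],[[0,0,-0.03],[0,0,0],0.7],[[0,0,-0.03],[0,0,0],0.7]]'
python3 -m handwheel '[[[0,0,-0.03],[0,0,0],0.7],[[0,0,-0.02],[0,0,0],0.7],[[0,0,0],[0,0,0],0.7],[[0,0,0],[0,0,0],0.7]]'
python3 - <<'E'
from h import *
st()
print('A',tri(('w1',402,248),('w4',175.5,144)))
print('B',tri(('w1',461,127.5),('w2',180,217),('w3',130,221),('w4',141,256.5)),tri(('w1',461,127.5),('w4',141,256.5)))
snap('wrist','w7'); print(proj('w7',[457,124,179]))
# bay
for u,v in((310+418/2.5,150+190/2.5),(310+323/2.5,150+350/2.5),(310+318/2.5,150+138/2.5)): print(atz('t6',u,v,66)+[3.6,-2.8,0])
E
```

```text
clock: 16.1
tcp_pos: [456.5, 123.5, 170.3]
orientation: [0.332, 0.943, -0.001, -0.0]
wrist_force: [-0.7, 1.0, -0.3]
opening: 44.4
gripper_force: 0.0
clock: 16.6
tcp_pos: [456.1, 123.5, 241.2]
orientation: [0.333, 0.943, -0.001, -0.001]
wrist_force: [0.1, 0.6, -0.1]
opening: 60.0
gripper_force: 0.0
clock: 17.0
tcp_pos: [456.8, 123.9, 290.9]
orientation: [0.333, 0.943, -0.0, 0.0]
wrist_force: [0.5, 0.9, -0.5]
opening: 59.8
gripper_force: 0.0
t 17.0 tcp [456.8 123.9 290.9] x [-0.779  0.628 -0.   ] y [0.628 0.779 0.   ] z [ 0. -0. -1.] F [ 0.5  0.9 -0.5] M [-0.04 -0.03 -0.01] open 59.8 g 0.0 q7 0.54
A (array([509.5, 416.2,  14.1]), [1.8, 1.8])
B (array([373.5, 328.4,  15. ]), [1.4, 2.9, 1.5, 2.8]) (array([372.4, 330.6,  10.1]), [0.0, 0.0])
[317.69406435 238.22086919]
[ 568.14032443 -108.97814427   66.        ]
[429.91956515 -27.696615    66.        ]
[611.66555987 -23.03199319  66.        ]
```

View pics/w7.png

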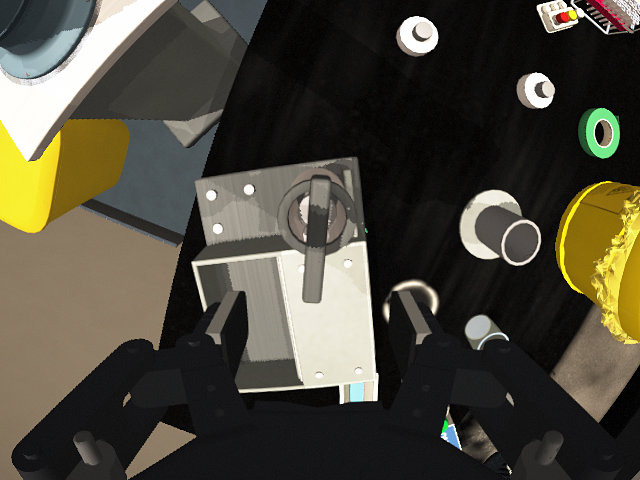

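```bash
for i in 1 2; do python3 -m handwheel '[[[0,0,0],[0,0,8.3],1],[[0,0,0],[0,0,8.3],1],[[0,0,0],[0,0,8.3],1],[[0,0,0],[0,0,8.3],1],[[0,0,0],[0,0,8.3],1]]'>/dev/null; done
python3 -m handwheel '[[[0.01,-0.03,0],[0,0,0],1],[[0.015,-0.04,0],[0,0,0],1],[[0.015,-0.04,0],[0,0,0],1],[[0.01,-0.04,0],[0,0,0],1],[[0.01,-0.02,0],[0,0,0],1]]' >/dev/null
python3 -m handwheel '[[[0,0,0],[0,0,0],1],[[0,0,0],[0,0,0],1],[[0,0,0],[0,0,0],1]]' >/dev/null
cat > pots.py <<'E'
from h import *
def pots(f):
    im=cv2.imread('pics/'+f+'.png'); g=cv2.cvtColor(im,cv2.COLOR_BGR2HSV)
    m=((g[...,2]>90)&(g[...,1]<70)).astype(np.uint8); m=cv2.morphologyEx(m,cv2.MORPH_CLOSE,np.ones((5,5)))
    m[380:]=0
    n,l,s,c=cv2.connectedComponentsWithStats(m)
    for i in range(1,n):
        x,y,w,h,a=s[i]
        if 600<a<5000 and .6<w/h<1.6: print('blob',s[i],'c',c[i].round(1),'z11:',atz(f,*c[i],16).round(1),'fill',round(a/w/h,2))
E
python3 - <<'E'
from pots import *
st(); snap('wrist','w8'); pots('w8'); print(proj('w8',[382,323,20]),proj('w8',[515,410,20]))
for u,v in((205,262),(238,390),(285,255),(300,385)): print('bay',atz('w7',u,v,66).round(0))
E
```

```text
t 18.85 tcp [344.7 263.  289.5] x [ 0.53   0.848 -0.003] y [ 0.848 -0.53   0.   ] z [-0.001 -0.003 -1.   ] F [ 0.7 -0.7 -0.7] M [ 0.    0.   -0.04] open 85.4 g 0.0 q7 -1.33
blob [ 476   40   86   72 2333] c [508.   75.4] z11: [612.1 272.8  16. ] fill 0.38
blob [ 585   63   55   60 1413] c [614.1  96.2] z11: [764.9 180.8  16. ] fill 0.43
blob [211  97  44  63 771] c [232.4 127.7] z11: [309.2 377.6  16. ] fill 0.28
blob [ 296  111   42   42 1357] c [316.1 131.2] z11: [382.9 324.5  16. ] fill 0.77
blob [543 141  41  56 778] c [563.1 167.5] z11: [633.  137.9  16. ] fill 0.34
blob [614 152  26  40 840] c [627.9 170.5] z11: [745.5  75.6  16. ] fill 0.81
blob [ 318  294   85   86 3563] c [354.6 334.8] z11: [293.6  90.9  16. ] fill 0.49
[316.08548653 132.85769637] [378.47434749   5.21225224]
bay [429.  -5.  66.]
bay [573. -94.  66.]
bay [476.  66.  66.]
bay [612. -28.  66.]
```

```bash
python3 -m handwheel '[[[0.03,0,0.02],[0,0,0],1],[[0.03,0,0.04],[0,0,0],1],[[0.012,0,0.05],[0,0,0],1],[[0,0,0.04],[0,0,0],1],[[0,0,0.03],[0,0,0],1]]' 40 >/dev/null
python3 -m handwheel '[[[0,0,0.01],[0,0,0],1],[[0,0,0],[0,0,0],1],[[0,0,0],[0,0,0],1],[[0,0,0],[0,0,0],1]]' >/dev/null
python3 - <<'E'
from h import *
st(); go(382.9,324.5,37,-32)
E
```

```text
t 19.8 tcp [383.4 326.5 103.8] x [0.529 0.849 0.003] y [ 0.849 -0.529  0.001] z [ 0.002  0.002 -1.   ] F [ 0.3 -0.2  0.2] M [-0.01  0.02 -0.  ] open 85.4 g 0.0 q7 -1.25
shift [-0.0022  0.0006  0.0668]
turn [ 0.04 -0.19  0.09] cur ang -31.9 q7 -1.25
```

```bash
python3 -m handwheel '[[[-0.0022,0.0006,0.02],[0,0,0],0.8],[[0,0,0.02],[0,0,0],0.8],[[0,0,0.015],[0,0,0],0.8],[[0,0,0.01],[0,0,0],0.8],[[0,0,0],[0,0,0],0.8]]' 40
python3 - <<'E'
from h import *
st(); go(382.9,324.5,37,-32)
E
```

```text
clock: 20.3
tcp_pos: [380.9, 323.2, 36.6]
orientation: [0.874, 0.486, -0.001, 0.0]
wrist_force: [0.3, -1.2, 0.9]
opening: 68.3
gripper_force: 0.0
t 20.3 tcp [380.9 323.2  36.6] x [ 0.528  0.849 -0.001] y [ 0.849 -0.528 -0.   ] z [-0.001 -0.001 -1.   ] F [ 0.3 -1.2  0.9] M [ 0.02 -0.    0.  ] open 68.3 g 0.0 q7 -1.21
shift [ 0.0022  0.001  -0.0004]
turn [-0.01  0.08  0.14] cur ang -31.9 q7 -1.21
```

```bash
python3 -m handwheel '[[[0.0015,0,0],[0,0,0],0.5],[[0,0,0],[0,0,0],0.2],[[0,0,0],[0,0,0],0.0],[[0,0,0],[0,0,0],0],[[0,0,0],[0,0,0],0]]' 40 >/dev/null
python3 -m handwheel '[[[0,0,0],[0,0,0],0],[[0,0,0],[0,0,0],0]]' 40
python3 -m handwheel '[[[0,0,-0.02],[0,0,0],0],[[0,0,-0.03],[0,0,0],0],[[0,0,-0.04],[0,0,0],0],[[0,0,-0.03],[0,0,0],0],[[0,0,-0.0],[0,0,0],0]]' 
python3 -m handwheel '[[[0,0,0],[0,0,0],0],[[0,0,0],[0,0,0],0]]'
python3 - <<'E'
from h import *
st(); go(497,-5,160,-32)
E
```

```text
clock: 21.0
tcp_pos: [382.2, 325.2, 37.4]
orientation: [0.874, 0.486, 0.0, -0.0]
wrist_force: [-0.3, -0.2, 6.1]
opening: 18.3
gripper_force: 39.2
clock: 21.5
tcp_pos: [384.5, 326.6, 160.6]
orientation: [0.874, 0.486, 0.004, -0.001]
wrist_force: [1.3, 0.3, -0.9]
opening: 18.3
gripper_force: 39.7
clock: 21.7
tcp_pos: [380.4, 323.1, 154.6]
orientation: [0.874, 0.486, -0.003, 0.001]
wrist_force: [0.0, -0.2, -2.1]
opening: 18.4
gripper_force: 39.7
t 21.7 tcp [380.4 323.1 154.6] x [ 0.528  0.849 -0.005] y [ 0.849 -0.528 -0.001] z [-0.004 -0.004 -1.   ] F [ 0.  -0.2 -2.1] M [ 0.02  0.07 -0.05] open 18.4 g 39.7 q7 -1.28
shift [-0.2171  0.2722 -0.0044]
turn [-0.05  0.31  0.13] cur ang -31.9 q7 -1.28
```

```bash
python3 -m handwheel '[[[0,0,-0.03],[0,0,0],0],[[0,0,-0.04],[0,0,0],0],[[0,0,-0.035],[0,0,0],0],[[-0.015,0.02,-0.01],[0,0,0],0],[[-0.024,0.037,0],[0,0,0],0]]'  >/dev/null
python3 -m handwheel '[[[-0.024,0.037,0],[0,0,0],0],[[-0.024,0.037,0],[0,0,0],0],[[-0.024,0.037,0],[0,0,0],0],[[-0.024,0.037,0],[0,0,0],0],[[-0.024,0.037,0],[0,0,0],0]]' >/dev/null 
python3 -m handwheel '[[[-0.024,0.037,0],[0,0,0],0],[[-0.02,0.03,0],[0,0,0],0],[[-0.012,0.02,0],[0,0,0],0],[[0,0,0],[0,0,0],0],[[0,0,0],[0,0,0],0]]' 
python3 -m handwheel '[[[0,0,0],[0,0,0],0],[[0,0,0],[0,0,0],0]]'
python3 - <<'E'
from pots import *
st(); go(546.5,-36.8,90,-32); snap('wrist','w9'); pots('w9')
E
```

```text
clock: 23.2
tcp_pos: [546.6, -31.9, 269.7]
orientation: [0.874, 0.485, -0.003, -0.001]
wrist_force: [-0.2, 0.4, -1.4]
opening: 18.1
gripper_force: 39.7
clock: 23.4
tcp_pos: [547.2, -29.7, 271.0]
orientation: [0.873, 0.487, -0.001, -0.0]
wrist_force: [0.6, 0.7, -1.9]
opening: 18.0
gripper_force: 39.7
t 23.4 tcp [547.2 -29.7 271. ] x [ 0.525  0.851 -0.002] y [ 0.851 -0.525 -0.002] z [-0.002 -0.    -1.   ] F [ 0.6  0.7 -1.9] M [-0.02  0.01  0.02] open 18.0 g 39.7 q7 -0.46
shift [-0.0061  0.0035  0.181 ]
turn [-0.1   0.09  0.3 ] cur ang -31.7 q7 -0.46
blob [ 283    0   68   62 1230] c [319.9  28. ] z11: [645.5 123.4  16. ] fill 0.29
blob [614 219  26  42 799] c [627.  240.6] z11: [ 898.5 -297.8   16. ] fill 0.73
blob [ 294  303   56   77 3174] c [318.  343.3] z11: [ 457.7 -177.7   16. ] fill 0.74
```

Run:
```python
from h import *
im=cv2.imread('pics/w9.png'); im=cv2.resize(im,None,fx=1.25,fy=1.25,interpolation=cv2.INTER_CUBIC)
a=np.radians(58.2);x=np.array([np.cos(a),np.sin(a)]);y=np.array([-x[1],x[0]]);t=np.array([457,123.4])
for i,(sx,sy) in enumerate([(-99,-115),(-99,50),(-15,50),(-15,-115),(-105,-121),(79,-121),(79,50),(35,98)]):
    p=t+(sx-35)*x+(sy-98)*y; u=proj('w9',[*p,66 if i<7 else 125]); print(sx,sy,p.round(1),u.round(1)); cv2.drawMarker(im,tuple((u*1.25).astype(int)),(0,0,255),cv2.MARKER_CROSS,12,1)
cv2.imwrite('pics/z5.png',im)
```

```text
-99 -115 [ 567.4 -102.7] [374.2 263.8]
-99 50 [427.2 -15.8] [205.4 262.7]
-15 50 [471.4  55.6] [198.9 177.5]
-15 -115 [611.7 -31.3] [377.9 176.4]
-105 -121 [ 569.4 -111. ] [379.9 269.5]
79 -121 [666.3  45.4] [386.2  73.5]
79 50 [521.  135.5] [196.5  77. ]
35 98 [457.  123.4] [119.9 128.6]
```

View pics/z5.png

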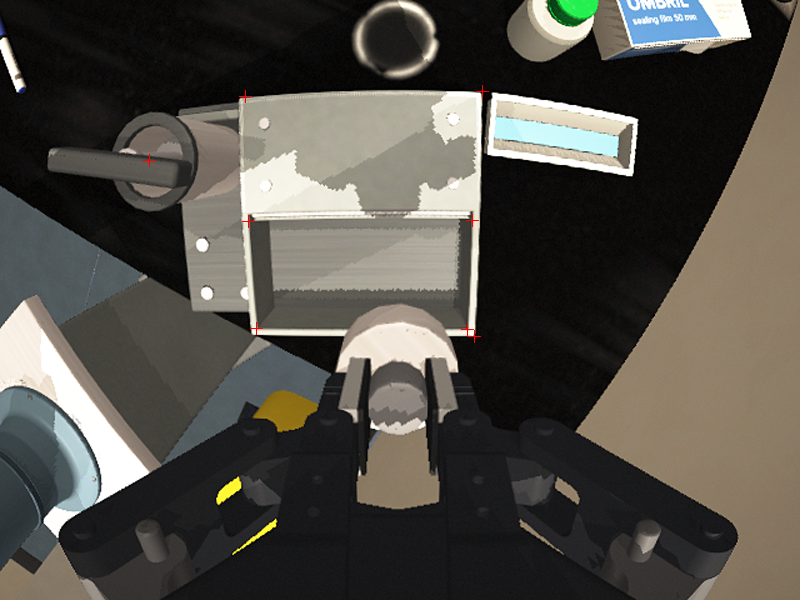

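```bash
python3 -m handwheel '[[[-0.0094,0.0031,0.02],[0,0,0.3],0],[[0,0,0.04],[0,0,0],0],[[0,0,0.04],[0,0,0],0],[[0,0,0.03],[0,0,0],0],[[0,0,0.01],[0,0,0],0]]' >/dev/null
python3 -m handwheel '[[[0,0,0],[0,0,0],0],[[0,0,0],[0,0,0],0],[[0,0,0],[0,0,0],0]]' >/dev/null
python3 - <<'E'
from h import *
st(); go(544.9,-39.4,46,-32)
E
```

```text
t 24.25 tcp [547.4 -41.4 134.1] x [0.532 0.847 0.002] y [ 0.847 -0.532  0.003] z [ 0.004 -0.    -1.   ] F [ 0.1  1.3 -1.1] M [ 0.02  0.03 -0.06] open 18.3 g 39.7 q7 -0.33
shift [ 0.0002 -0.0035  0.0881]
turn [ 0.2  -0.1  -0.15] cur ang -32.2 q7 -0.33
```

```bash
python3 -m handwheel '[[[0,-0.003,0.015],[0,0,0],0],[[0,0,0.025],[0,0,0],0],[[0,0,0.02],[0,0,0],0],[[0,0,0.015],[0,0,0],0],[[0,0,0.007],[0,0,0],0]]' >/dev/null
python3 -m handwheel '[[[0,0,0.003],[0,0,0],0],[[0,0,0],[0,0,0],0],[[0,0,0],[0,0,0],0]]' >/dev/null
python3 - <<'E'
from h import *
st(); go(544.9,-39.4,46,-32)
E
```

```text
t 25.05 tcp [543.8 -40.   47.8] x [0.532 0.846 0.   ] y [ 0.846 -0.532  0.001] z [ 0.001 -0.001 -1.   ] F [-0.7  0.5 -2.1] M [ 0.01 -0.02 -0.09] open 18.1 g 39.7 q7 -0.25
shift [0.0011 0.0006 0.0018]
turn [ 0.09 -0.   -0.17] cur ang -32.2 q7 -0.25
```

```bash
python3 -m handwheel '[[[0,0,0.002],[0,0,0],0],[[0,0,0],[0,0,0],0],[[0,0,0],[0,0,0],0.3],[[0,0,0],[0,0,0],0.5],[[0,0,0],[0,0,0],0.5]]' 
python3 -m handwheel '[[[0,0,-0.01],[0,0,0],0.5],[[0,0,-0.03],[0,0,0],0.5],[[0,0,-0.05],[0,0,0],0.5],[[0,0,-0.05],[0,0,0],0.6],[[0,0,-0.05],[0,0,0],1]]' 
python3 -m handwheel '[[[0,0,-0.03],[0,0,0],1],[[0.02,-0.018,0],[0,0,0],1],[[0.037,-0.033,0],[0,0,0],1],[[0.037,-0.033,0],[0,0,0],1],[[0.037,-0.033,0],[0,0,0],1]]' >/dev/null
python3 -m handwheel '[[[0.037,-0.033,0],[0,0,0],1],[[0.037,-0.033,0],[0,0,0],1],[[0.037,-0.033,0],[0,0,0],1],[[0.03,-0.03,0],[0,0,0],1],[[0.02,-0.018,0],[0,0,0],1]]' >/dev/null
python3 -m handwheel '[[[0,0,0],[0,0,0],1],[[0,0,0],[0,0,0],1],[[0,0,0],[0,0,0],1],[[0,0,0],[0,0,0],1]]'
python3 - <<'E'
from pots import *
st(); snap('wrist','w10'); pots('w10'); print(proj('w10',[514,411,20]))
for n in('top',): snap(n,'t10'); pots('t10')
E
```

```text
clock: 25.55
tcp_pos: [543.0, -39.9, 45.1]
orientation: [0.875, 0.484, -0.0, 0.0]
wrist_force: [0.3, 0.6, 0.1]
opening: 42.7
gripper_force: 0.0
clock: 26.05
tcp_pos: [542.5, -40.1, 237.2]
orientation: [0.876, 0.483, -0.0, 0.0]
wrist_force: [1.1, 0.5, 0.1]
opening: 64.0
gripper_force: 0.0
clock: 27.45
tcp_pos: [476.0, 345.7, 264.9]
orientation: [0.876, 0.482, -0.0, 0.001]
wrist_force: [0.2, -0.2, -0.7]
opening: 85.2
gripper_force: 0.0
t 27.45 tcp [476.  345.7 264.9] x [ 0.536  0.844 -0.001] y [ 0.844 -0.536  0.   ] z [-0.    -0.001 -1.   ] F [ 0.2 -0.2 -0.7] M [ 0.01 -0.   -0.06] open 85.2 g 0.0 q7 -1.17
blob [ 191   49   47   55 1426] c [213.3  75.6] z11: [459.3 515.1  16. ] fill 0.55
blob [ 279   58   45   44 1517] c [301.4  79.2] z11: [531.3 460.   16. ] fill 0.77
blob [ 424  150   91   81 3031] c [459.7 189. ] z11: [615.2 277.   16. ] fill 0.41
blob [ 602  151   38   56 1667] c [622.6 176.7] z11: [840.9 168.9  16. ] fill 0.78
blob [ 550  189   52   46 1067] c [570.5 208. ] z11: [739.3 179.   16. ] fill 0.45
blob [156 227  45  59 667] c [177.5 255.3] z11: [312.6 379.8  16. ] fill 0.25
blob [495 250  47  53 792] c [518.7 274.2] z11: [638.9 142.8  16. ] fill 0.32
blob [160 299  43  57 698] c [179.6 325.9] z11: [254.6 308.2  16. ] fill 0.28
blob [434 299  43  57 702] c [456.3 325.9] z11: [540.1 127.   16. ] fill 0.29
blob [ 367  330   67   50 1618] c [397.  366.1] z11: [451.3 117.9  16. ] fill 0.48
[313.10901108 128.62495316]
blob [ 388   53   45   74 1442] c [410.6  87.7] z11: [881.3  30.1  16. ] fill 0.43
blob [334  77  33  44 891] c [349.  101.1] z11: [848.  169.3  16. ] fill 0.61
blob [ 282  183   40   40 1258] c [301.4 202.8] z11: [615.  272.9  16. ] fill 0.79
blob [ 159  300   61   80 1563] c [186.5 349.9] z11: [285.6 519.8  16. ] fill 0.32
```

```bash
python3 -m handwheel '[[[0.02,-0.005,0],[0,0,0],1],[[0.025,-0.006,0],[0,0,0],1],[[0.011,-0.003,0],[0,0,0],1],[[0,0,0],[0,0,0],1],[[0,0,0],[0,0,0],1]]' >/dev/null
python3 -m handwheel '[[[0,0,0],[0,0,0],1],[[0,0,0],[0,0,0],1]]' >/dev/null
python3 - <<'E'
from pots import *
st(); snap('wrist','w11'); pots('w11')
E
```

```text
t 28.25 tcp [493.2 401.5 264.6] x [ 0.534  0.846 -0.001] y [ 0.846 -0.534  0.   ] z [-0.001 -0.001 -1.   ] F [-0.3 -0.3 -0.4] M [ 0.04 -0.06 -0.03] open 85.6 g 0.0 q7 -1.19
blob [ 205  100   47   55 1397] c [227.7 125.9] z11: [460.  517.5  16. ] fill 0.54
blob [ 296  113   44   44 1519] c [317.3 134.2] z11: [531.3 459.9  16. ] fill 0.78
blob [ 434  201   86   85 2566] c [468.  237.9] z11: [616.2 278.6  16. ] fill 0.35
blob [553 234  49  47 885] c [572.5 252.2] z11: [739.4 178.6  16. ] fill 0.38
blob [ 558  265   82  114 2992] c [609.  323.4] z11: [774.5  20.   16. ] fill 0.32
blob [498 291  44  48 608] c [520.2 312.9] z11: [639.9 145.6  16. ] fill 0.29
blob [434 299  42  57 674] c [456.3 325.9] z11: [557.6 183.1  16. ] fill 0.28
```

Pot consistently at (531.3, 460). Go there and down.

```bash
python3 -m handwheel '[[[0.03,0.001,0.02],[0,0,0],1],[[0.03,0,0.04],[0,0,0],1],[[0.01,0,0.04],[0,0,0],1],[[0,0,0.04],[0,0,0],1],[[0,0,0.02],[0,0,0],1]]' 40 >/dev/null
python3 -m handwheel '[[[0,0,0],[0,0,0],0.8],[[0,0,0],[0,0,0],0.8],[[0,0,0],[0,0,0],0.8]]' >/dev/null
python3 - <<'E'
from h import *
st(); go(531.3,460,37.5,-32)
E
```

```text
t 29.1 tcp [532.6 462.3 107.2] x [0.533 0.846 0.003] y [ 0.846 -0.533  0.001] z [ 0.003  0.002 -1.   ] F [ 0.6 -0.8  0.8] M [-0.   -0.   -0.01] open 68.4 g 0.0 q7 -1.16
shift [-0.0029  0.0001  0.0697]
turn [ 0.07 -0.19 -0.19] cur ang -32.2 q7 -1.16
```

```bash
python3 -m handwheel '[[[-0.0025,0,0.02],[0,0,0],0.8],[[0,0,0.02],[0,0,0],0.8],[[0,0,0.018],[0,0,0],0.8],[[0,0,0.01],[0,0,0],0.8],[[0,0,0],[0,0,0],0.8]]' 40 >/dev/null
python3 -m handwheel '[[[0,0,0],[0,0,0],0.8],[[0,0,0],[0,0,0],0.8]]' 40 >/dev/null
python3 - <<'E'
from h import *
st(); go(531.3,460,37.5,-32)
E
```

```text
t 29.8 tcp [530.6 460.   37.8] x [0.533 0.846 0.001] y [ 0.846 -0.533  0.001] z [ 0.001  0.001 -1.   ] F [-0.2  1.1  0.1] M [-0.01 -0.05  0.01] open 68.4 g 0.0 q7 -1.14
shift [0.0004 0.0006 0.0003]
turn [ 0.04 -0.07 -0.18] cur ang -32.2 q7 -1.14
```

```bash
python3 -m handwheel '[[[0,0,0],[0,0,0],0.5],[[0,0,0],[0,0,0],0.2],[[0,0,0],[0,0,0],0.0],[[0,0,0],[0,0,0],0],[[0,0,0],[0,0,0],0]]' 40 >/dev/null
python3 -m handwheel '[[[0,0,0],[0,0,0],0],[[0,0,0],[0,0,0],0],[[0,0,-0.02],[0,0,0],0],[[0,0,-0.04],[0,0,0],0],[[0,0,-0.04],[0,0,0],0]]' 40
python3 -m handwheel '[[[0,0,-0.04],[0,0,0],0],[[0,0,-0.04],[0,0,0],0],[[0,0,-0.035],[0,0,0],0],[[0,0,-0.02],[0,0,0],0],[[-0.02,0.01,0],[0,0,0],0]]'
python3 -m handwheel '[[[-0.04,0.021,0],[0,0,0],0],[[-0.04,0.021,0],[0,0,0],0],[[-0.04,0.021,0],[0,0,0],0],[[-0.04,0.021,0],[0,0,0],0],[[-0.04,0.021,0],[0,0,0],0]]' >/dev/null
python3 -m handwheel '[[[-0.04,0.021,0],[0,0,0],0],[[-0.04,0.021,0],[0,0,0],0],[[-0.04,0.021,0],[0,0,0],0],[[-0.04,0.021,0],[0,0,0],0],[[-0.03,0.016,0],[0,0,0],0]]' >/dev/null
python3 -m handwheel '[[[-0.01,0.005,0],[0,0,0],0],[[0,0,0],[0,0,0],0],[[0,0,0],[0,0,0],0],[[0,0,0],[0,0,0],0]]'
python3 - <<'E'
from pots import *
st(); go(493.9,-7.8,130,-32); snap('wrist','w12'); pots('w12')
E
```

```text
clock: 30.8
tcp_pos: [528.8, 458.4, 136.8]
orientation: [0.875, 0.483, -0.002, 0.001]
wrist_force: [-0.2, 0.7, -0.5]
opening: 18.5
gripper_force: 39.3
clock: 31.3
tcp_pos: [528.1, 442.4, 277.4]
orientation: [0.874, 0.486, 0.005, -0.002]
wrist_force: [-0.1, 0.3, -1.3]
opening: 18.4
gripper_force: 39.4
clock: 32.7
tcp_pos: [492.5, -10.7, 271.9]
orientation: [0.874, 0.485, -0.0, -0.0]
wrist_force: [0.2, -0.0, -1.1]
opening: 18.1
gripper_force: 39.3
t 32.7 tcp [492.5 -10.7 271.9] x [ 0.529  0.849 -0.001] y [ 0.849 -0.529 -0.   ] z [-0.001 -0.    -1.   ] F [ 0.2 -0.  -1.1] M [0.04 0.   0.  ] open 18.1 g 39.3 q7 -0.58
shift [ 0.0032 -0.0003  0.1419]
turn [-0.02  0.03  0.05] cur ang -31.9 q7 -0.58
blob [354   0  47  53 701] c [384.9  30.9] z11: [648.4 106.3  16. ] fill 0.28
blob [ 294  301   57   79 2900] c [319.1 339.6] z11: [ 406.5 -154.7   16. ] fill 0.64
```

```bash
python3 -m handwheel '[[[0.003,0,0.02],[0,0,0],0],[[0,0,0.04],[0,0,0],0],[[0,0,0.04],[0,0,0],0],[[0,0,0.03],[0,0,0],0],[[0,0,0.01],[0,0,0],0]]' >/dev/null
python3 -m handwheel '[[[0,0,0],[0,0,0],0],[[0,0,0],[0,0,0],0],[[0,0,0],[0,0,0],0],[[0,0,0],[0,0,0],0]]' >/dev/null
python3 - <<'E'
from h import *
st(); go(493.9,-7.8,46,-32)
E
```

```text
t 33.65 tcp [495.3 -10.5 133.6] x [0.532 0.847 0.002] y [ 0.847 -0.532  0.002] z [ 0.003  0.    -1.   ] F [-0.1 -0.3 -1.1] M [ 0.04 -0.    0.  ] open 18.3 g 39.4 q7 -0.43
shift [ 0.0014 -0.0029  0.0876]
turn [ 0.13 -0.09 -0.17] cur ang -32.2 q7 -0.43
```

```bash
python3 -m handwheel '[[[0.001,-0.003,0.015],[0,0,0],0],[[0,0,0.025],[0,0,0],0],[[0,0,0.02],[0,0,0],0],[[0,0,0.015],[0,0,0],0],[[0,0,0.007],[0,0,0],0]]' >/dev/null
python3 -m handwheel '[[[0,0,0.003],[0,0,0],0],[[0,0,0.002],[0,0,0],0],[[0,0,0],[0,0,0],0],[[0,0,0],[0,0,0],0]]' >/dev/null
python3 - <<'E'
from h import *
st(); go(493.9,-7.8,46,-32)
E
```

```text
t 34.55 tcp [492.5  -8.3  45.5] x [ 0.533  0.846 -0.   ] y [ 0.846 -0.533  0.001] z [ 0.001 -0.001 -1.   ] F [ 0.9 -0.3 -0.8] M [ 0.   -0.   -0.01] open 18.1 g 39.4 q7 -0.32
shift [ 0.0012  0.0009 -0.0005]
turn [ 0.06  0.   -0.17] cur ang -32.2 q7 -0.32
```

```bash
python3 -m handwheel '[[[0,0,0.0005],[0,0,0],0],[[0,0,0],[0,0,0],0.3],[[0,0,0],[0,0,0],0.5],[[0,0,0],[0,0,0],0.5],[[0,0,-0.01],[0,0,0],0.5]]' >/dev/null
python3 -m handwheel '[[[0,0,-0.03],[0,0,0],0.5],[[0,0,-0.05],[0,0,0],0.5],[[0,0,-0.05],[0,0,0],0.5],[[0,0,-0.05],[0,0,0],0.6],[[0,0,-0.045],[0,0,0],1]]' 
python3 -m handwheel '[[[-0.02,0.01,0],[0,0,0],1],[[-0.03,0.013,0],[0,0,0],1],[[-0.019,0.008,0],[0,0,0],1],[[0,0,0],[0,0,0],1],[[0,0,0],[0,0,0],1]]' >/dev/null
python3 -m handwheel '[[[0,0,0],[0,0,0],1],[[0,0,0],[0,0,0],1]]' >/dev/null
python3 - <<'E'
from pots import *
st(); snap('wrist','w13'); pots('w13')
im=cv2.resize(cv2.imread('pics/w13.png'),None,fx=1.25,fy=1.25,interpolation=cv2.INTER_CUBIC)
for p in([543.5,-40,16],[493,-8,16]): 
    u=proj('w13',p); print(u); cv2.drawMarker(im,tuple((u*1.25).astype(int)),(0,0,255),cv2.MARKER_CROSS,12,1)
cv2.imwrite('pics/z6.png',im)
E
```

```text
clock: 35.55
tcp_pos: [491.9, -8.8, 282.6]
orientation: [0.876, 0.483, 0.001, 0.0]
wrist_force: [1.1, 0.1, -0.1]
opening: 64.1
gripper_force: 0.0
t 36.25 tcp [481.6 -81.6 279.3] x [ 0.53   0.848 -0.001] y [ 0.848 -0.53  -0.   ] z [-0.001 -0.001 -1.   ] F [-1.1 -0.6 -0.4] M [-0.06  0.01 -0.03] open 85.6 g 0.0 q7 -0.45
blob [ 495  292   57   67 1217] c [526.2 332.5] z11: [ 632.2 -386.    16. ] fill 0.32
blob [434 299  43  57 715] c [456.3 325.9] z11: [ 547.9 -310.3   16. ] fill 0.29
blob [ 569  309   71   71 1637] c [600.7 344.7] z11: [ 750.5 -509.7   16. ] fill 0.32
[345.50978322 135.9587657 ]
[288.11570703 135.61998066]
```

View pics/z6.png

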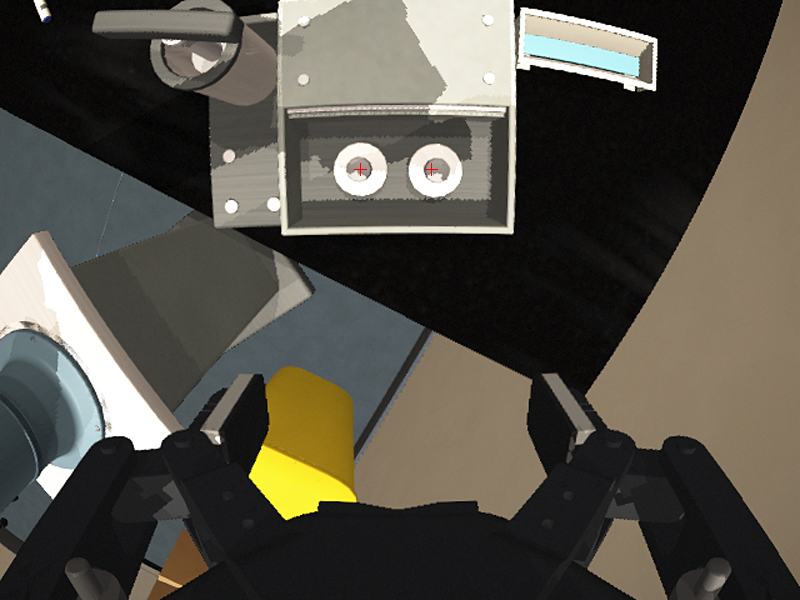

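Run:
```python
from h import *
a=atz('w7',318.5,178,184);b=atz('w7',312.5,301,184);print(a,b,(a+b)/2,np.degrees(np.arctan2(*(b-a)[1::-1])),np.linalg.norm(a-b))
g=cv2.cvtColor(cv2.imread('pics/w7.png'),cv2.COLOR_BGR2GRAY)
for r in (200,240,280): print(r,g[r,295:345])
go(456.5,123.5,280,51)
```

```text
[425.16567489 150.28602275 184.        ] [489.27073526  93.34404285 184.        ] [457.21820508 121.8150328  184.        ] -41.613413930140815 85.74291714997216
200 [ 93  95  65  52  53  50  82 184 232 237 237 236 238 212  94 104 123 137
 146 145 141 139 140 139 140 139 140 140 140 137 140 133 114  96  76 111
 111  77  60  57  55  57  61 101  72  59  69  73  73  75]
240 [118 111  85  45  42  62  82 101 118 217 214 131  41  53  56  55  54  54
  55  55  55  52  57  57  56  56  56  56  55  49  41  90 153 134 123 125
 117  98  70  46  43  57  67  74  76  72 110 138 141 138]
280 [237 236 238 238 237 237 239 237 142  99 118 128 136 138 133 133 133 135
 135 134 136 135 132 135 128 115  95 104 197 241 237 235 234 234 234 234
 235 236 236 236 236 235 235 234 234 233 234 233 232 232]
shift [ 0.1607 -0.1301 -0.0008]
turn [-7.000e-02  5.000e-02 -8.304e+01] cur ang -32.0 q7 -0.45
```

```bash
python3 -m handwheel '[[[0.03,-0.025,0],[0,0,0],1],[[0.04,-0.033,0],[0,0,0],1],[[0.04,-0.032,0],[0,0,0],1],[[0.035,-0.028,0],[0,0,0],1],[[0.016,-0.012,0],[0,0,0],1]]' 60 >/dev/null
for i in 1 2; do python3 -m handwheel '[[[0,0,0],[0,0,-8],1],[[0,0,0],[0,0,-8],1],[[0,0,0],[0,0,-8],1],[[0,0,0],[0,0,-8],1],[[0,0,0],[0,0,-8],1]]' >/dev/null; done
python3 -m handwheel '[[[0,0,0],[0,0,0],1],[[0,0,0],[0,0,0],1],[[0,0,0],[0,0,0],1]]' >/dev/null
python3 - <<'E'
from h import *
st(); go(456.8,123,200,48); snap('wrist','w14')
g=cv2.cvtColor(cv2.imread('pics/w14.png'),cv2.COLOR_BGR2GRAY)
print(proj('w14',[457,123,184]))
for r in (200,220,240,260,280): print(r,g[r,290:350])
E
```

```text
t 38.1 tcp [457.4 119.6 279.2] x [-0.74   0.672 -0.   ] y [ 0.672  0.74  -0.001] z [-0.001 -0.001 -1.   ] F [ 0.1 -1.1 -0.5] M [-0.02  0.   -0.05] open 85.1 g 0.0 q7 0.49
shift [0.0027 0.0022 0.0792]
turn [-0.07  0.01 -0.25] cur ang 47.7 q7 0.49
[321.00155066 241.63826859]
200 [126 121 121 108  77  50  67 100 106  79  54  54  52  68 152 204 223 182
  90  92  66  50 115 129 141 145 143 143 143 140 141 146 136  89  75  75
  86 136 109  78  66  57  85 130 142 106  94  62  58  56  55  96 108 106
  95  68  62  75  74  76]
220 [ 45  75 103 110 111 112 115 117 118 117 134 122 102  96  96  93  87 150
 207 192  63  54  60  65  72  72  71  69  72  73  73  75  76  80  79  77
  81  81  78  70  59  75 170 238 211  90  97  93  86 137 124 113 111 111
 111 111 108 106 109 117]
240 [120 120 120 115 114 119 118 119 113  97  72  38  55  87 107 120 116 167
 227 219  30  49  52  54  54  54  53  56  55  58  56  57  55  56  56  57
  57  57  54  49  44  98 136 117 125 125 128 106  64  40  42  58  67  74
  78  76  82 119 144 142]
260 [240 239 239 239 239 240 240 239 240 239 239 238 237 237 237 237 238 240
 226 133  87 105 115 121 121 117 113 129 124 118 121 119 116 116 116 112
 110  99  86  56 140 212 229 227 225 225 225 225 225 225 225 225 225 226
 227 226 227 226 225 225]
280 [241 229 237 238 237 237 238 238 238 238 238 238 238 238 239 238 238 243
 224  91 111 122 133 140 134 133 133 134 134 136 137 135 136 135 134 133
 123 105  85 123 218 240 237 236 236 234 235 235 235 236 238 238 237 236
 236 235 235 235 234 234]
```

```bash
python3 -m handwheel '[[[0.0027,0.002,0.02],[0,0,0],1],[[0,0,0.03],[0,0,0],1],[[0,0,0.02],[0,0,0],1],[[0,0,0.008],[0,0,0],1],[[0,0,0],[0,0,0],1]]' 60 >/dev/null
python3 -m handwheel '[[[0,0,0],[0,0,0],1],[[0,0,0],[0,0,0],1],[[0,0,0],[0,0,0],1]]' >/dev/null
python3 - <<'E'
from h import *
st(); go(456.8,123.2,169,48)
E
```

```text
t 38.95 tcp [457.7 122.9 202.4] x [-0.741  0.671 -0.001] y [0.671 0.741 0.001] z [ 0.001  0.    -1.   ] F [-0.2 -0.2 -0.5] M [ 0.08  0.03 -0.01] open 85.5 g 0.0 q7 0.55
shift [ 0.0009 -0.0004  0.0334]
turn [ 0.07  0.05 -0.18] cur ang 47.8 q7 0.55
```

```bash
python3 -m handwheel '[[[0.001,0,0.013],[0,0,0],1],[[0,0,0.012],[0,0,0],1],[[0,0,0.008],[0,0,0],1],[[0,0,0],[0,0,0],1],[[0,0,0],[0,0,0],0.5]]' 60 
python3 -m handwheel '[[[0,0,0],[0,0,0],0.2],[[0,0,0],[0,0,0],0],[[0,0,0],[0,0,0],0],[[0,0,0],[0,0,0],0],[[0,0,0],[0,0,0],0]]' 60 >/dev/null
python3 -m handwheel '[[[0,0,0],[0,0,0],0],[[0,0,0],[0,0,0],0]]' >/dev/null
python3 - <<'E'
from h import *
st()
E
```

```text
clock: 39.45
tcp_pos: [455.7, 123.0, 167.7]
orientation: [0.36, 0.933, -0.001, -0.0]
wrist_force: [1.0, -0.3, -0.3]
opening: 73.0
gripper_force: 0.0
t 40.15 tcp [456.5 123.4 168.8] x [-0.741  0.671 -0.001] y [ 0.671  0.741 -0.   ] z [ 0. -0. -1.] F [-0.1 -0.2  3.6] M [-0.11  0.05 -0.03] open 15.7 g 58.7 q7 0.58
```

```bash
for i in 1 2; do python3 -m handwheel '[[[0,0,0],[0,0,6],0],[[0,0,0],[0,0,6],0],[[0,0,0],[0,0,6],0],[[0,0,0],[0,0,6],0],[[0,0,0],[0,0,6],0]]' >/dev/null; done
python3 - <<'E'
from h import *
st()
E
for i in 1 2 3; do python3 -m handwheel '[[[0,0,0],[0,0,4],0],[[0,0,0],[0,0,4],0],[[0,0,0],[0,0,0],0],[[0,0,0],[0,0,0],0]]' >/dev/null
python3 - <<'E'
from h import *
st()
E
done
```

```text
t 41.15 tcp [456.  123.5 168.7] x [ 0.214  0.977 -0.001] y [ 0.977 -0.214 -0.001] z [-0.001 -0.    -1.   ] F [-1.4 -0.2  4.4] M [-0.05  0.32  0.05] open 16.2 g 58.9 q7 -0.45
t 41.55 tcp [456.1 123.5 168.7] x [ 0.344  0.939 -0.001] y [ 0.939 -0.344 -0.001] z [-0.001 -0.    -1.   ] F [-1.6 -1.3  5.5] M [-0.08  0.36 -0.01] open 16.0 g 58.9 q7 -0.58
t 41.95 tcp [456.1 123.5 168.7] x [ 0.472  0.882 -0.001] y [ 0.882 -0.472 -0.   ] z [-0.001 -0.    -1.   ] F [-0.9 -0.1  5.5] M [-0.02  0.34  0.03] open 16.3 g 58.9 q7 -0.72
t 42.35 tcp [456.2 123.6 168.7] x [ 0.59   0.808 -0.   ] y [ 0.808 -0.59  -0.   ] z [-0.001 -0.    -1.   ] F [-0.9  0.3  5.2] M [0.05 0.33 0.03] open 16.1 g 58.9 q7 -0.85
```

```bash
for i in 1 2 3 4; do python3 -m handwheel '[[[0,0,0],[0,0,3],0],[[0,0,0],[0,0,2],0],[[0,0,0],[0,0,0],0],[[0,0,0],[0,0,0],0]]' >/dev/null
python3 - <<'E'
from h import *
st()
E
done
```

```text
t 42.75 tcp [456.2 123.7 168.8] x [ 0.658  0.753 -0.   ] y [ 0.753 -0.658 -0.   ] z [-0.001 -0.    -1.   ] F [-0.5  0.2  5.2] M [0.07 0.31 0.12] open 15.8 g 58.9 q7 -0.94
t 43.15 tcp [456.2 123.7 168.7] x [ 0.72   0.694 -0.   ] y [ 0.694 -0.72  -0.   ] z [-0. -0. -1.] F [-1.6  0.3  5.2] M [0.1  0.27 0.14] open 16.3 g 58.9 q7 -1.02
t 43.55 tcp [456.3 123.8 168.7] x [ 0.777  0.63  -0.   ] y [ 0.63  -0.777  0.   ] z [-0.    -0.001 -1.   ] F [-2.   0.6  4.7] M [0.09 0.31 0.46] open 16.5 g 58.9 q7 -1.1
t 43.95 tcp [456.3 124.  168.8] x [ 0.828  0.561 -0.   ] y [ 0.561 -0.828  0.001] z [ 0.    -0.001 -1.   ] F [-0.3  0.8  4.9] M [0.12 0.23 0.8 ] open 16.0 g 58.9 q7 -1.19
```

```bash
python3 -m handwheel '[[[0,0,0],[0,0,-5],0],[[0,0,0],[0,0,-5],0],[[0,0,0],[0,0,-2],0],[[0,0,0],[0,0,0],0],[[0,0,-0.005],[0,0,0],0]]' 
python3 -m handwheel '[[[0,0,-0.015],[0,0,0],0],[[0,0,-0.02],[0,0,0],0],[[0,0,-0.025],[0,0,0],0],[[0,0,-0.03],[0,0,0],0],[[0,0,-0.03],[0,0,0],0]]' 
python3 -m handwheel '[[[0,0,-0.02],[0,0,0],0],[[0,0,-0.012],[0,0,0],0],[[0,0,0],[0,0,0],0],[[0,0,0],[0,0,-8],0],[[0,0,0],[0,0,-4],0]]' 
python3 -m handwheel '[[[0,0,0],[0,0,0],0],[[0,0,0],[0,0,0],0],[[0,0,0],[0,0,0],0]]' >/dev/null
python3 - <<'E'
from h import *
st(); go(619.6,271.3,326,-33); snap('wrist','w15')
for f in('w4','w5','w15'):
    g=cv2.cvtColor(cv2.imread('pics/'+f+'.png'),cv2.COLOR_BGR2GRAY); print(f,g[195:235:2,318],'row300',g[300,290:350:2])
E
```

```text
clock: 44.45
tcp_pos: [454.1, 122.7, 171.6]
orientation: [0.921, 0.389, -0.002, 0.001]
wrist_force: [-0.6, -0.3, -8.1]
opening: 15.8
gripper_force: 58.7
clock: 44.95
tcp_pos: [454.9, 122.5, 293.0]
orientation: [0.921, 0.389, -0.002, 0.001]
wrist_force: [-0.2, 0.7, -2.7]
opening: 15.8
gripper_force: 59.5
clock: 45.45
tcp_pos: [454.9, 122.8, 323.2]
orientation: [0.874, 0.485, -0.002, 0.0]
wrist_force: [-0.0, 0.2, -1.9]
opening: 15.5
gripper_force: 59.5
t 45.75 tcp [455.6 123.2 324.4] x [ 0.533  0.846 -0.003] y [ 0.846 -0.533 -0.001] z [-0.002 -0.002 -1.   ] F [-0.9  0.8 -2.3] M [-0.04  0.04 -0.02] open 16.2 g 59.5 q7 -0.95
shift [ 0.2127  0.0597 -0.0022]
turn [-0.03  0.15  0.77] cur ang -32.2 q7 -0.95
w4 [140 140 139 138 139 139 138  75  46  45  45  44  49  60  69  71  71  74
  73  71] row300 [115  97  22  18  16  45  59  68  70  75  72  69  74  71  72  75  72  75
  75  75  72  74  67  61  46  22  17 100 117 115]
w5 [107 104 107 105 105 105 109  66  30  31  32  33  34  38  48  48  49  52
  51  52] row300 [85 69 11 13 13 30 42 47 51 53 54 53 53 52 51 52 50 53 53 53 54 53 49 45
 33 14 14 73 85 84]
w15 [193 140  71  61  44  54  84  87  89  55  33  36  35  35  35  37  44  45
  51  53] row300 [87 66 12 13 11 30 44 50 52 55 54 52 50 55 54 54 53 56 54 54 56 54 51 44
 36 17 11 76 87 89]
```

```bash
python3 -m handwheel '[[[0.02,0.005,0],[0,0,0],0],[[0.035,0.01,0],[0,0,0],0],[[0.04,0.012,0],[0,0,0],0],[[0.04,0.012,0],[0,0,0],0],[[0.04,0.011,0],[0,0,0],0]]' >/dev/null
python3 -m handwheel '[[[0.025,0.006,0],[0,0,0],0],[[0.013,0.002,0],[0,0,0],0],[[0,0,0],[0,0,0],0],[[0,0,0],[0,0,0],0],[[0,0,0],[0,0,0],0]]' >/dev/null
python3 - <<'E'
from h import *
st(); go(620.9,273.4,250,-32.2); snap('top','t16')
x=np.array([.527,.85]);y=np.array([-.85,.527]);t=np.array([457,123.4])-[3.6,-2.8]
for f in('top0','t6','t16'):
    im=cv2.imread('pics/'+f+'.png')
    print(f,[[im[tuple(proj(f,[*(t+(sx-35)*x+(sy-98)*y),58])[::-1].astype(int))].tolist() for sx in(-90,-60,-30)] for sy in(-90,-50)])
E
```

```text
t 46.8 tcp [618.2 271.4 325.1] x [ 0.534  0.846 -0.002] y [ 0.846 -0.534 -0.   ] z [-0.001 -0.001 -1.   ] F [ 0.3 -1.4 -2.4] M [-0.04  0.   -0.03] open 15.6 g 59.5 q7 -0.81
shift [0.0033 0.0012 0.075 ]
turn [-0.02  0.11 -0.06] cur ang -32.3 q7 -0.81
top0 [[[247, 251, 249], [247, 251, 249], [243, 249, 248]], [[248, 251, 248], [249, 251, 249], [245, 250, 249]]]
t6 [[[72, 80, 79], [135, 148, 151], [136, 147, 147]], [[73, 77, 81], [134, 146, 149], [132, 147, 151]]]
t16 [[[249, 252, 251], [248, 252, 251], [246, 251, 251]], [[249, 252, 250], [250, 252, 251], [247, 252, 251]]]
```

```bash
python3 -m handwheel '[[[0.0033,0.0012,0.015],[0,0,0],0],[[0,0,0.025],[0,0,0],0],[[0,0,0.02],[0,0,0],0],[[0,0,0.015],[0,0,0],0],[[0,0,0],[0,0,0],0]]' >/dev/null
python3 -m handwheel '[[[0,0,0],[0,0,0],0],[[0,0,0],[0,0,0],0],[[0,0,0],[0,0,0],0]]' >/dev/null
python3 - <<'E'
from h import *
st(); go(620.9,273.4,230,-32.2)
E
```

```text
t 47.65 tcp [622.3 275.  251.7] x [0.533 0.846 0.001] y [ 0.846 -0.533  0.001] z [ 0.002  0.    -1.   ] F [ 0.2 -0.8 -1.6] M [-0.02 -0.01 -0.04] open 15.8 g 59.5 q7 -0.79
shift [-0.0021 -0.0003  0.0217]
turn [ 0.08 -0.08  0.02] cur ang -32.2 q7 -0.79
```

```bash
python3 -m handwheel '[[[-0.002,0,0.007],[0,0,0],0],[[0,0,0.008],[0,0,0],0],[[0,0,0.008],[0,0,0],0],[[0,0,0.006],[0,0,0],0],[[0,0,0],[0,0,0],0]]' >/dev/null
python3 -m handwheel '[[[0,0,0],[0,0,0],0],[[0,0,0],[0,0,0],0]]' >/dev/null
python3 - <<'E'
from h import *
st(); go(620.9,273.4,162,-32.2)
E
```

```text
t 48.35 tcp [620.6 273.2 221.4] x [ 0.532  0.846 -0.001] y [ 0.846 -0.532  0.   ] z [ 0.    -0.001 -1.   ] F [-0.1 -0.  -2.8] M [-0.04  0.02  0.04] open 15.8 g 59.5 q7 -0.77
shift [0.0004 0.0002 0.0594]
turn [0.02 0.03 0.03] cur ang -32.2 q7 -0.77
```

```bash
python3 -m handwheel '[[[0,0,0.01],[0,0,0],0],[[0,0,0.013],[0,0,0],0],[[0,0,0.013],[0,0,0],0],[[0,0,0.01],[0,0,0],0],[[0,0,0.006],[0,0,0],0]]' 
python3 -m handwheel '[[[0,0,0.003],[0,0,0],0],[[0,0,0.002],[0,0,0],0],[[0,0,0],[0,0,0],0],[[0,0,0],[0,0,0],0]]' >/dev/null
python3 - <<'E'
from h import *
st()
E
```

```text
clock: 48.85
tcp_pos: [619.1, 272.8, 166.7]
orientation: [0.875, 0.484, -0.002, 0.0]
wrist_force: [-0.5, -0.2, -2.5]
opening: 16.1
gripper_force: 59.5
t 49.25 tcp [620.6 273.2 164.6] x [ 0.532  0.846 -0.   ] y [ 0.846 -0.532  0.   ] z [ 0. -0. -1.] F [-0.5  0.4 -2.7] M [ 0.03  0.01 -0.02] open 15.5 g 59.5 q7 -0.74
```

```bash
python3 -m handwheel '[[[0,0,0.003],[0,0,0],0],[[0,0,0.002],[0,0,0],0],[[0,0,0],[0,0,0],0],[[0,0,0],[0,0,0],0]]' 
python3 -m handwheel '[[[0,0,0.001],[0,0,0],0],[[0,0,0],[0,0,0],0],[[0,0,0],[0,0,0],0]]'
```

```text
clock: 49.65
tcp_pos: [620.6, 273.3, 159.6]
orientation: [0.875, 0.484, 0.0, 0.0]
wrist_force: [0.4, -0.2, -0.8]
opening: 16.0
gripper_force: 59.7
clock: 49.95
tcp_pos: [621.1, 273.7, 159.4]
orientation: [0.875, 0.484, 0.001, 0.0]
wrist_force: [-0.2, 0.0, 5.2]
opening: 16.1
gripper_force: 60.3
```

On the floor of the cup. Release and rise, then check by code.

```bash
python3 -m handwheel '[[[0,0,-0.001],[0,0,0],0],[[0,0,0],[0,0,0],0.3],[[0,0,0],[0,0,0],0.6],[[0,0,0],[0,0,0],1],[[0,0,0],[0,0,0],1]]' >/dev/null
python3 -m handwheel '[[[0,0,0],[0,0,0],1],[[0,0,-0.015],[0,0,0],1],[[0,0,-0.03],[0,0,0],1],[[0,0,-0.04],[0,0,0],1],[[0,0,-0.04],[0,0,0],1]]' 
python3 -m handwheel '[[[-0.02,0,-0.02],[0,0,0],1],[[-0.04,0,0],[0,0,0],1],[[-0.025,0,0],[0,0,0],1],[[0,0,0],[0,0,0],1],[[0,0,0],[0,0,0],1]]'
python3 -m handwheel '[[[0,0,0],[0,0,0],1],[[0,0,0],[0,0,0],1],[[0,0,0],[0,0,0],1]]' >/dev/null
python3 - <<'E'
from h import *
st(); snap('wrist','w17'); snap('top','t17')
f='w17'; im=cv2.imread('pics/w17.png'); g=cv2.cvtColor(im,cv2.COLOR_BGR2GRAY)
c=proj(f,[619.6,271.3,173]); n=proj(f,[595.4,234.6,174]); fa=proj(f,[643.5,308.4,174]); print(c,n,fa)
for p in (n+(fa-n)*.1,c,n+(fa-n)*.9):
    r=int(p[1]); print(r,p[0].round(0),g[r,int(p[0])-24:int(p[0])+26:2])
print('col',g[int(fa[1])-10:int(fa[1])+12:2,int(fa[0])],g[int(n[1])-10:int(n[1])+12:2,int(n[0])])
a=cv2.imread('pics/top0.png').astype(int);b=cv2.imread('pics/t17.png').astype(int)
d=(abs(a-b).max(2)>50).astype(np.uint8)
k,l,s,cc=cv2.connectedComponentsWithStats(cv2.morphologyEx(d,cv2.MORPH_OPEN,np.ones((2,2))))
for i in range(1,k):
    if s[i][4]>25: print('diff',s[i],atz('top0',*cc[i],20).round(0))
E
```

```text
clock: 50.95
tcp_pos: [620.2, 272.9, 286.2]
orientation: [0.875, 0.483, -0.0, 0.0]
wrist_force: [0.5, 0.6, 0.8]
opening: 85.2
gripper_force: 0.0
clock: 51.45
tcp_pos: [575.4, 200.8, 305.6]
orientation: [0.876, 0.483, 0.001, -0.0]
wrist_force: [-0.1, 0.9, -0.6]
opening: 85.5
gripper_force: 0.0
t 51.75 tcp [575.2 202.4 303.9] x [ 0.531  0.847 -0.002] y [ 0.847 -0.531  0.   ] z [-0.001 -0.001 -1.   ] F [0.1 0.3 0.5] M [-0.    0.05  0.05] open 85.1 g 0.0 q7 -0.77
[316.90440348 117.79249016] [315.41855389 180.78242303] [317.75554293  55.23684865]
168 316.0 [17 20 19 21 20 19 14 15 31 67 76 71 73 77 76 76 74 65 20  9 13 12 11  8
 13]
117 317.0 [165  92  51  53 112 170 166 127 221  62  84  92  89  90  91  90  93  83
  56 193 128 145 143  60  80]
67 318.0 [11 12 14 13 12 14 16 18 18 29 74 91 91 90 91 94 93 94 76 41  9 10 12 17
 17]
col [11 10 12 37 81 91 89 89 90 87 90] [73 74 69 50 20 20 20 18 21 21 18]
diff [  298   136   157   344 20470] [393.  96.  20.]
diff [346 145   7   7  30] [741. 167.  20.]
diff [284 208  11  11  59] [591. 301.  20.]
diff [317 220  11  15  89] [560. 225.  20.]
diff [227 239  21  20 343] [510. 414.  20.]
diff [266 300  21  20 344] [377. 325.  20.]
diff [407 310   6   6  27] [375.  31.  20.]
diff [ 56 349  33  22 340] [265. 776.  20.]
diff [ 88 356  52  32 811] [242. 681.  20.]
diff [181 375  23  40 381] [195. 502.  20.]
diff [207 381  20  21 188] [202. 450.  20.]
diff [ 41 411  39  20 360] [133. 798.  20.]
diff [ 47 429  26  10  68] [104. 788.  20.]
diff [  2 446  39  12 245] [ 62. 872.  20.]
diff [108 447  10   6  43] [ 70. 672.  20.]
diff [  0 452  29   9  66] [ 50. 887.  20.]
diff [  0 457  76  23 859] [ 18. 856.  20.]
diff [453 458   9  22  84] [ 40. -74.  20.]
```

```bash
python3 -c "
from bench import order
print(order.job_done())"
```

```text
the job is handed in; nothing more can be done
None
```

The job is handed in. Both pots (only two were present) stand in the bay, the stem was turned clockwise to its firm stop with the shutter seen closed, and the key is upright in its stand. The handover returned no verdict.

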